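Pack the last specimen and fasten the transport box

TASK

Pack the last specimen for the courier: take the short screw-capped container from the three-place rack and lower it, without dropping it, upright to the bottom of the empty well in the transport box. Then slide the box's lid fully home, over its end ridge, and swing the hasp over until it lies flat on the lid with the staple standing through its slot. Leave everything else undisturbed.

Things in the scene. Friction and masses are not known exactly. Their poses are not given: they have to be found in the camera images.
- box: Blue plastic transport box, fixed, 206 mm long (its x), 112 wide (y), 117 high; origin at the centre of its underside. 90 mm wide inside, with an insert 40 mm high and four wells along its centre line; three are filled (caps to 100 mm above the bench), the one nearest the closed +x end is empty. That end wall is 112 mm high, the -x entry end 98. Side lips 47 mm from the centre line hold the lid.
- well (a point): Centre of the floor of the empty well, 8 mm above the bench, 54 mm from the box's origin towards +x. The well is round, 32 mm in diameter and 32 mm deep, its mouth 40 mm above the bench.
- sample: The short screw-capped white container, 92 mm high: body 28 mm in diameter with a 24 mm foot (lowest 4 mm), orange ribbed cap 32 mm in diameter over the top 20 mm. About 40 g. Origin at the centre of its underside, z along it to the cap. It stands in one of the rack's three places, its underside 12 mm above the bench.
- rack: Grey plastic block, fixed to the bench, 166 mm long (its x), 56 mm wide (y), 42 mm high, with three wells 56 mm apart along x, 31 mm in diameter and 30 mm deep; origin at the centre of its underside. The short container and two taller ones stand in it in any order, so the room beside the short one is across the row.
- tall_a: A taller container of the same look, 116 mm high, cap 35 mm in diameter; origin at the centre of its underside; stays in the rack, top 128 mm above the bench.
- tall_b: The other taller container, the same as tall_a; stays in the rack.
- lid: Grey metal sliding lid, 280 g, 200 mm long (x), 103 wide, 4 thick, loose in the box's grooves (play 1.5 mm sideways, 3 mm up); origin at the centre of its underside, axes as the box's. Starts 78 to 100 mm out to the box's -x; push it to +x. Home: origin 3 mm on the -x side of the box's origin, 106 mm above the bench, front edge against the end wall, rear edge flush with the entry end.
- ridge (a point): Top of the rounded cross ridge on the box's entry end, 100 mm from the box's origin towards -x, 105.7 mm above the bench. A wedge-shaped bead under the lid, its crest 7 mm from the rear edge, must ride over it in the last 20 mm of travel (the lid's rear rises 1.7 mm), then drops behind it. Takes about 5 to 15 N; a push that also eases the rear edge up a few mm goes over most easily.
- lid_bar (a point): Middle of the rear face of the lid's finger bar, on the lid's rear (-x) edge: bar 60 mm wide (y), 10 mm thick (x), its top 21 mm above the lid's underside; this point lies 12 mm above the underside.
- staple (a point): Top of the steel staple on the lid, a loop 21 mm long (x), 5 mm thick, rising 16 mm above the plate, 52 mm from the lid's origin towards +x.
- hasp_hinge (a point): Middle of the hasp's hinge axis, 107 mm from the box's origin towards +x and 115.5 mm above the bench, just outside the closed end; the axis runs along the box's y.
- hasp_tip (a point): End of the hasp, 106 mm from the hinge axis. The hasp is a dark steel flap 36 mm wide, 3 mm thick, with a slot 12 mm wide from 42 to 74 mm from the axis, and a lip turned up 10 mm at the very end (outer side when closed).
- hasp (a joint): Hasp angle, rad: 0 flat over the lid and pointing to the box's -x, upper face 116.5 mm above the bench; 1.57 upright; 3.14 level and pointing outwards (box's +x); limit 3.6. Starts at 2.4 to 3.4. The hinge is stiff (0.055 N m): it stays where it is left and must be pressed down to the end. It only closes with the lid home, so that the staple enters the slot.
- gel: Hand-gel bottle, 60 mm in diameter, 155 mm high, standing; bystander. Origin under its centre.
- pen: Marker pen, 137 mm long (x), 14 mm thick, lying; bystander. Origin under its middle.
- pot: Small pot with a yellow lid, 49 mm in diameter, 68 mm high; bystander.
- labels: Roll of labels, 76 mm in diameter, 30 mm high, lying flat; bystander.
- tips: Box of pipette tips, 120 x 84 x 62 mm; bystander.
- dish: Covered dish, 90 mm in diameter, 15 mm high; bystander.

How it is judged:
By the outcome, as a careful person would: the job done as asked, in the order asked, and still so for the second after the job is handed in, with the robot touching nothing.
It also fails if it takes over 67 s, if anything falls off the work surface, if the arm or the gripper's body presses on something with over 40 N, if the wrist force passes 120 N, or if a joint passes its speed limit or range.

ROBOT

A 6-joint arm with a two-finger parallel gripper is mounted at the origin on the work surface. World frame = base frame: x ahead of the robot, y to its left, z up, the work surface at z = 0. Lengths are in mm, angles in rad, forces in N, time in s.
With the tool pointing down it reaches from about 275 to 1000 mm from the base axis. Payload 8.4 kg.
Tool frame: the origin (TCP) lies at the very end of the fingers, on their centre line; the grasp point (between the pads) lies 19 mm behind it; z points along the fingers, y is the direction in which the jaws open and shut (so a half turn about z gives the same grasp; the last joint's range is limited). The gripper opens to 85 mm and grips with 20 to 120 N. Pads are 22 mm wide; open, the fingers measure 114 mm over their backs; the gripper's body (76 mm by 85 mm) begins 54 mm behind the grasp point. The pads swing forward as they close: fully open they stand 13 mm farther back than shut.
Start: joints at [-1.131, 0.353, 1.633, -0, 1.155, -0.002], TCP at [267.228, -564.993, 231.281] pointing down, gripper open.
Joint ranges: [-2.63, 2.63], [-0.92, 2.1], [0.06, 2.66], [-1.3, 4.44], [0, 2.69], [-3.02, 3.02]. Speed limits (rad/s): [2.22, 2.22, 2.79, 3.14, 3.14, 3.14].

INTERFACE

Orientations are given as [roll, pitch, yaw] about the fixed x, y, z axes, in that order (R = Rz(yaw) Ry(pitch) Rx(roll)).
In Python, from rig import r gives the robot as it stands.
- The arm moves only by the tool move_arm, never from a script. Its argument "increments" is a list of rows, each an object of numbers: "tx", "ty", "tz": the shift along the tool's x, y, z in cm; "rx", "ry", "rz": the turn, a rotation vector about the tool's x, y, z in degrees; "gripper": the gripper's target within -1 to 1 (fully open at 1, half-way at 0, shut at -1). A call has 1 to 12 rows; each row shifts and turns the commanded pose from where the row before left it, along the tool's axes as they then stand; what a row does not reach is not made up. A row lasts 1/10 s, in which the tool goes at most 50 mm and 8.59 degrees, less where a joint would pass 70% of its speed; a pose out of reach is approached as far as the arm can. A call is refused whole if a number of a shift passes 5 or a number of a turn 8.59, either way. A call with a gripper value outside its range is refused whole. The fingers move at their own pace and stop on an object; "squeeze" is the grip in N (left out, the last holds). Time passes only in rows, so rows that do not move let the fingers close. It gives the time, the measured TCP pose, the force and the opening at its end, in the units of the state.
- r.sense(): the state, without advancing time (a new reading comes with each control period).
- r.grab_frame(name): name is "scene" or "top" or "wrist"; returns (picture, depth): 400x640x3 uint8, red, green, blue; 400x640 float32, mm along the optical axis (not along the pixel's ray), 0 where there is no reading.
- r.camera_model(name): a dict with "fx", "fy", "cx", "cy" (pixels), "R" (3x3) and "t" (3): a world point X has camera coordinates R X + t; the wrist camera has in their place "hand_eye" (4x4, takes a point from camera to tool coordinates, whose origin is the TCP and whose axes are the flange's). Camera axes: x right, y down, z forward; pixel columns grow to the right and rows downward; lengths in mm; the calibration is good to about 2 mm. A picture is of the moment at which its call begins: read the wrist's pose just before it. camera_model takes no time and is no camera call.
- r.sign_off(): hands the job in, once; it reports no verdict.
Trained networks look in the newest picture that a camera, given by its name, has taken for a name from the list of things; names that differ only in an ending like _2 or _b are one class to them, and where a whole thing is asked for, a point or a joint stands for the part that bears it (a point fixed in the world has none). Each returns a list of dicts, best first, with "confidence" (0 to 1); they miss things now and then, are a little off and sometimes report something else, mostly with a low value. They report only what shows in the picture. A call takes as long as a camera call.
- r.cut_out(query, camera): "mask" (400x640 bool, what is visible of it) and "bbox" ([left, top, right, bottom] in pixels, round what is visible of it).
- r.place_of(query, camera): "location" ([row, column] in pixels: a listed point, or the origin of a listed thing).
The state is a dict: "clock": time; "qpos": joint angles; "qvel": joint speeds; "joint_efforts": joint torques, N m; "eef_pos": TCP position; "tcp_rot": TCP orientation; "contact_force": force on the tool from outside, world axes, zero at the start; "wrist_torque": the same for the moment, N m; "opening": opening from 0.0 (shut) to 1.0 (fully open).
Only numpy, scipy, OpenCV 4.12 (cv2) and the standard library are available. Lean on these libraries where they do the work, as an engineer would, in place of code of your own. Each camera call takes 0.05 s, during which the arm holds its last target. There are 200 camera calls.

## Working session

There is one attempt and no reset: what is moved stays moved. The work goes in short steps, Python scripts to look and compute and a tool call to move; the robot and the scene stay as the last step left them, time stands still between calls to the robot, and variables do not carry over. Pictures are saved under pics/ and viewed, about 8 in all and at most 12, crops included, and the job is handed in when it is done.

Besides the shell and the picture viewer there is one more tool, called after "Request:" by a JSON object that holds its "name" and its "arguments", one argument or row to a line. move_arm: Moves the arm, as the interface text tells. Its arguments: {"type":"object","properties":{"increments":{"type":"array","items":{"type":"object","properties":{"tx":{"type":"number"},"ty":{"type":"number"},"tz":{"type":"number"},"rx":{"type":"number"},"ry":{"type":"number"},"rz":{"type":"number"},"gripper":{"type":"number"}}}},"squeeze":{"type":"number"}},"required":["increments"]}

```bash
mkdir -p pics; ls; cat > h.py <<'E'
import numpy as np, cv2
from scipy.spatial.transform import Rotation as Ro
from rig import r
def grab(n,save=None):
    s=r.sense(); im,d=r.grab_frame(n)
    if save: cv2.imwrite('pics/'+save,im[:,:,::-1])
    return s,im,d
def toworld(n,s,rc,z=None,depth=None):
    """pixel (row,col) -> world; on plane z, or with depth"""
    m=r.camera_model(n); rc=np.atleast_2d(rc).astype(float)
    ray=np.c_[(rc[:,1]-m['cx'])/m['fx'],(rc[:,0]-m['cy'])/m['fy'],np.ones(len(rc))]
    if 'R' in m and n!='wrist':
        R=np.array(m['R']).T; o=-R@np.array(m['t'])
    else:
        H=np.array(m['hand_eye']); T=Ro.from_euler('xyz',s['tcp_rot']).as_matrix()
        R=T@H[:3,:3]; o=T@H[:3,3]+np.array(s['eef_pos'])
    d=ray@R.T
    k=np.asarray(depth)[:,None] if depth is not None else ((z-o[2])/d[:,2])[:,None]
    return o+d*k
E
python3 - <<'E'
from h import *
np.set_printoptions(precision=1,suppress=True)
print(r.sense())
for n in ['scene','top']:
    s,im,d=grab(n,n+'0.png')
    m=r.camera_model(n); print(n,-np.array(m['R']).T@np.array(m['t']),m['fx'])
    for q in ['box','well','sample','rack','tall_a','lid','ridge','lid_bar','staple','hasp_hinge','hasp_tip','gel','pen','pot','labels','tips','dish']:
        for p in r.place_of(q,n)[:2]:
            rc=np.array(p['location']); i=np.clip(rc.astype(int),0,[399,639])
            print(q,round(p['confidence'],2),rc,toworld(n,s,rc,depth=[d[i[0],i[1]]])[0])
E
cd pics; python3 -c "
import cv2,numpy as np
a=cv2.imread('scene0.png');b=cv2.imread('top0.png');cv2.imwrite('a.png',np.vstack([a,b])[:, :])"
```

```text
pics
{'clock': 0.0, 'qpos': array([-1.1,  0.4,  1.6, -0. ,  1.2, -0. ]), 'qvel': array([-0.,  0.,  0., -0., -0., -0.]), 'joint_efforts': array([ -0. , -60.5, -34.2,  -0. ,   0. ,  -0. ]), 'eef_pos': array([ 267. , -564.6,  230.6]), 'tcp_rot': array([-3.1,  0. ,  0.4]), 'contact_force': array([-0.1,  1.2, -0.6]), 'wrist_torque': array([-0.,  0., -0.]), 'opening': 1.0016621699509993}
scene [1461.7  177.4  733.2] 414.45068516059274
box 0.75 [228.8 375. ] [554.4 153.5  50.7]
sample 0.78 [231.6 267.6] [ 598.9 -136.7   34.9]
sample 0.61 [263.4 189.8] [ 868.9 -217.5  144.3]
rack 0.86 [226.9 269.8] [ 581.  -135.4   38. ]
tall_a 0.89 [222.6 269.5] [ 562.  -141.9   38.2]
tall_a 0.52 [207.3 281.9] [ 484.1 -126.6   40.1]
lid 0.69 [200.5 344.3] [519.9  63.4 109.6]
lid 0.54 [273.3 295.7] [741.7 -23.   31.3]
ridge 0.83 [197.1 339. ] [503.1  46.3 108. ]
lid_bar 0.93 [197.1 308.5] [538.5 -32.4 121.6]
staple 0.7 [192.7 362.7] [475.1 109.1 112.1]
staple 0.44 [278.9 418.5] [699.  270.7  23.5]
hasp_hinge 0.88 [195.4 418.6] [281.2 277.7  -0.2]
hasp_hinge 0.35 [205.4 455.7] [477.6 361.9 101. ]
hasp_tip 0.5
[... 807 characters left out ...]
4]
lid_bar 0.87 [207.5 322.6] [523.4 -39.1 120.5]
lid_bar 0.68 [152. 411.] [ 718.6 -317.3    6.4]
staple 0.79 [215.  268.3] [501.8 109.  124.2]
hasp_hinge 0.97 [219.9 209.6] [489.9 269.7 113.8]
hasp_hinge 0.2 [155.2 409.1] [ 711.2 -313.2   -3.1]
hasp_tip 0.75 [227.7 175.3] [483.6 394.8   0.8]
gel 0.64 [155.1 321.5] [681.  -37.7  94.2]
gel 0.31 [217.8 355.8] [ 503.6 -135.9   65.1]
pen 0.46 [258.6 313.5] [391.9 -15.6   1. ]
pot 0.75 [165.6 221. ] [660.3 256.4  53.5]
pot 0.66 [200.5 363. ] [ 552.1 -156.5   75.1]
labels 0.58 [154.7 407. ] [ 711.  -305.4    2.6]
labels 0.31 [216.3 270. ] [497.8 104.1 126.8]
tips 0.68 [265.8 182.8] [368.4 350.5  59.9]
dish 0.65 [265.7 451.7] [ 370.  -420.6   12.6]
```

View pics/top0.png

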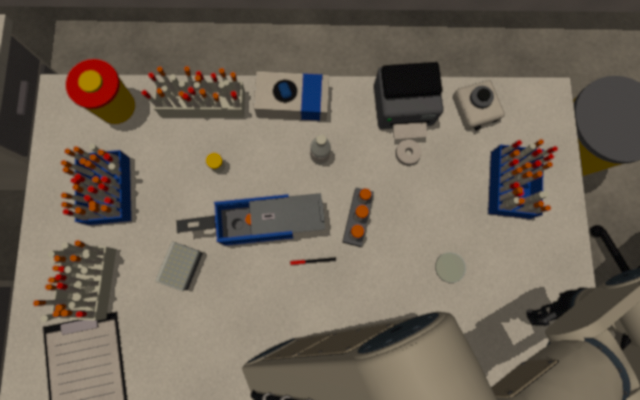

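View pics/scene0.png

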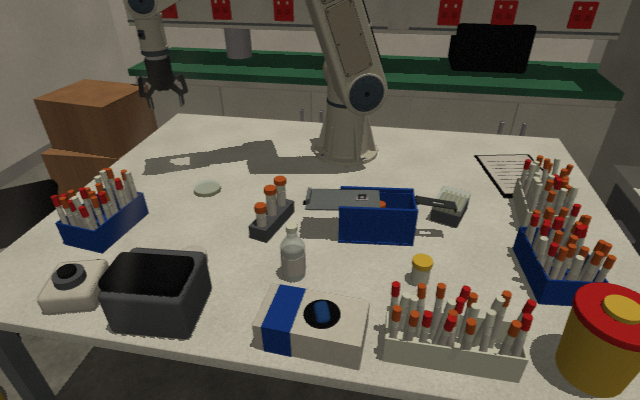

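```bash
cat >> h.py <<'E'
def rows(p,yaw,n,s=None,pos=None,y0=None):
    """rows (shift cm, turn deg) for a tool-down straight move"""
    s=s or r.sense(); P=np.array(s['eef_pos'] if pos is None else pos,float)
    Y=np.degrees(s['tcp_rot'][2]) if y0 is None else y0
    dY=(yaw-Y+180)%360-180; st=(np.array(p)-P)/n/10
    for i in range(n):
        R=Ro.from_euler('xyz',[180,0,Y+dY*i/n],degrees=True).as_matrix()
        print(np.round(R.T@st,2).tolist(), round(-dY/n,2))
E
python3 - <<'E'
from h import *
print(np.round(r.camera_model('wrist')['hand_eye'],2),r.camera_model('wrist')['fx'])
rows([530,-60,340],161,17)
E
```

```text
[[  -0.     -0.96   -0.28   69.97]
 [   1.     -0.      0.      0.83]
 [  -0.     -0.28    0.96 -143.03]
 [   0.      0.      0.      1.  ]] 354.1687290006797
[2.67, -2.02, -0.64] -7.98
[2.92, -1.63, -0.64] -7.98
[3.12, -1.21, -0.64] -7.98
[3.26, -0.77, -0.64] -7.98
[3.33, -0.31, -0.64] -7.98
[3.34, 0.16, -0.64] -7.98
[3.29, 0.62, -0.64] -7.98
[3.17, 1.07, -0.64] -7.98
[2.99, 1.5, -0.64] -7.98
[2.76, 1.9, -0.64] -7.98
[2.46, 2.27, -0.64] -7.98
[2.13, 2.59, -0.64] -7.98
[1.75, 2.86, -0.64] -7.98
[1.33, 3.07, -0.64] -7.98
[0.89, 3.23, -0.64] -7.98
[0.44, 3.32, -0.64] -7.98
[-0.03, 3.35, -0.64] -7.98
```

Request:
{"name": "move_arm", "arguments": {
  "increments": [
    {"tx":2.7,"ty":-2.0,"tz":-0.6,"rz":-8},
    {"tx":2.9,"ty":-1.6,"tz":-0.6,"rz":-8},
    {"tx":3.1,"ty":-1.2,"tz":-0.6,"rz":-8},
    {"tx":3.3,"ty":-0.8,"tz":-0.6,"rz":-8},
    {"tx":3.3,"ty":-0.3,"tz":-0.6,"rz":-8},
    {"tx":3.3,"ty":0.2,"tz":-0.6,"rz":-8},
    {"tx":3.3,"ty":0.6,"tz":-0.6,"rz":-8},
    {"tx":3.2,"ty":1.1,"tz":-0.6,"rz":-8},
    {"tx":3.0,"ty":1.5,"tz":-0.6,"rz":-8},
    {"tx":2.8,"ty":1.9,"tz":-0.6,"rz":-8},
    {"tx":2.5,"ty":2.3,"tz":-0.6,"rz":-8},
    {"tx":2.1,"ty":2.6,"tz":-0.6,"rz":-8}
  ]
}}

```text
invalid input
```

Request:
{"name": "move_arm", "arguments": {
  "increments": [
    {"tx":1.7,"ty":2.9,"tz":-0.6,"rz":-8},
    {"tx":1.3,"ty":3.1,"tz":-0.6,"rz":-8},
    {"tx":0.9,"ty":3.2,"tz":-0.6,"rz":-8},
    {"tx":0.4,"ty":3.3,"tz":-0.6,"rz":-8},
    {"tx":0,"ty":3.3,"tz":-0.6,"rz":-8},
    {},
    {}
  ]
}}

```text
invalid input
```

```bash
python3 - <<'E'
from h import *
np.set_printoptions(precision=1,suppress=True)
s,im,d=grab('wrist','w1.png'); print(s['eef_pos'],np.degrees(s['tcp_rot']),s['qpos'],s['clock'],s['contact_force'])
np.savez('w1.npz',d=d,pos=s['eef_pos'],rot=s['tcp_rot'])
Z={'ridge':105.7,'hasp_hinge':115.5,'well':8,'staple':126,'lid_bar':118,'sample':12,'box':0,'rack':0,'lid':106,'hasp_tip':115}
for q in ['box','well','sample','rack','tall_a','lid','ridge','lid_bar','staple','hasp_hinge','hasp_tip']:
    for p in r.place_of(q,'wrist')[:2]:
        rc=np.array(p['location']); i=np.clip(rc.astype(int),0,[399,639])
        print(q,round(p['confidence'],2),rc,toworld('wrist',s,rc,depth=[d[i[0],i[1]]])[0],toworld('wrist',s,rc,z=Z.get(q,0))[0] )
E
```

```text
[ 267.2 -565.   231.3] [180.   -0.   25.3] [-1.1  0.4  1.6  0.   1.2 -0. ] 1.8 [-0.9 -0.6  0.1]
```

View pics/w1.png

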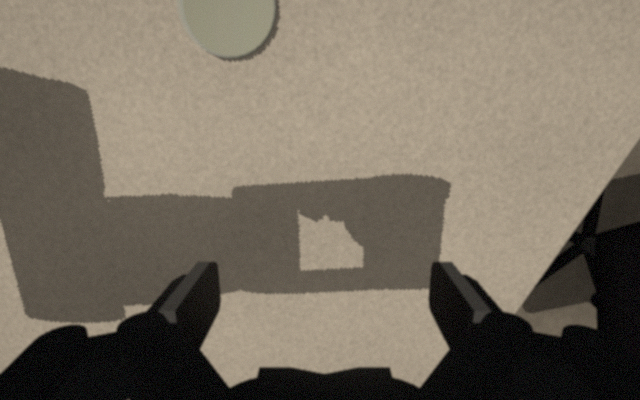

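The arm had not moved, so this wrist picture shows only bench: the dish at (30,230), the fingers below and shadows. I'll try again with every field filled in.

Request:
{"name": "move_arm", "arguments": {
  "increments": [
    {"tx":2.7,"ty":-2.0,"tz":-0.6,"rx":0,"ry":0,"rz":-8,"gripper":1},
    {"tx":2.9,"ty":-1.6,"tz":-0.6,"rx":0,"ry":0,"rz":-8,"gripper":1},
    {"tx":3.1,"ty":-1.2,"tz":-0.6,"rx":0,"ry":0,"rz":-8,"gripper":1},
    {"tx":3.3,"ty":-0.8,"tz":-0.6,"rx":0,"ry":0,"rz":-8,"gripper":1},
    {"tx":3.3,"ty":-0.3,"tz":-0.6,"rx":0,"ry":0,"rz":-8,"gripper":1},
    {"tx":3.3,"ty":0.2,"tz":-0.6,"rx":0,"ry":0,"rz":-8,"gripper":1},
    {"tx":3.3,"ty":0.6,"tz":-0.6,"rx":0,"ry":0,"rz":-8,"gripper":1},
    {"tx":3.2,"ty":1.1,"tz":-0.6,"rx":0,"ry":0,"rz":-8,"gripper":1},
    {"tx":3.0,"ty":1.5,"tz":-0.6,"rx":0,"ry":0,"rz":-8,"gripper":1},
    {"tx":2.8,"ty":1.9,"tz":-0.6,"rx":0,"ry":0,"rz":-8,"gripper":1},
    {"tx":2.5,"ty":2.3,"tz":-0.6,"rx":0,"ry":0,"rz":-8,"gripper":1},
    {"tx":2.1,"ty":2.6,"tz":-0.6,"rx":0,"ry":0,"rz":-8,"gripper":1}
  ],
  "squeeze": 40
}}

```text
clock: 3.6
eef_pos: [453.4, -206.8, 303.7]
tcp_rot: [3.141, 0.0, 2.123]
contact_force: [0.6, -0.3, 0.1]
opening: 0.999
```

Request:
{"name": "move_arm", "arguments": {
  "increments": [
    {"tx":1.7,"ty":2.9,"tz":-0.6,"rz":-8,"gripper":1},
    {"tx":1.3,"ty":3.1,"tz":-0.6,"rz":-8,"gripper":1},
    {"tx":0.9,"ty":3.2,"tz":-0.6,"rz":-8,"gripper":1},
    {"tx":0.4,"ty":3.3,"tz":-0.6,"rz":-8,"gripper":1},
    {"tx":0,"ty":3.3,"tz":-0.6,"rz":-8,"gripper":1},
    {"tx":0,"gripper":1},
    {"tx":0,"gripper":1}
  ],
  "squeeze": 40
}}

```text
invalid input
```

```bash
cat > look.py <<'E'
import sys
from h import *
np.set_printoptions(precision=1,suppress=True)
def look(name,qs):
    s,im,d=grab('wrist',name+'.png'); print(s['eef_pos'],np.degrees(s['tcp_rot']),s['qpos'],s['clock'],s['contact_force'])
    np.savez(name+'.npz',d=d,pos=s['eef_pos'],rot=s['tcp_rot'])
    Z={'ridge':105.7,'hasp_hinge':115.5,'well':8,'staple':126,'lid_bar':118,'sample':12,'box':0,'rack':0,'lid':106,'hasp_tip':115}
    for q in qs:
        for p in r.place_of(q,'wrist')[:2]:
            rc=np.array(p['location']); i=np.clip(rc.astype(int),0,[399,639])
            print(q,round(p['confidence'],2),rc,toworld('wrist',s,rc,depth=[d[i[0],i[1]]])[0],toworld('wrist',s,rc,z=Z.get(q,0))[0] )
if __name__=='__main__': look(sys.argv[1],sys.argv[2:])
E
python3 look.py w2 box well sample rack tall_a lid ridge lid_bar staple hasp_hinge hasp_tip
```

```text
[ 453.4 -206.8  303.7] [180.    0.  121.6] [-0.4  0.1  1.8  0.   1.2 -1. ] 3.6 [ 0.6 -0.3  0.1]
sample 0.66 [180.4 424.9] [ 557.4 -161.3   57.5] [ 573.8 -162.9   12. ]
rack 0.58 [144.  393.4] [ 502.5 -146.5   64.4] [ 517.1 -146.3    0. ]
rack 0.15 [180.8 422.6] [ 557.8 -163.3   50.8] [ 576.  -165.3    0. ]
tall_a 0.9 [148.  393.2] [ 502.6 -150.1   73.9] [ 519.7 -150.5    0. ]
tall_a 0.88 [113.9 359.6] [ 448.1 -140.8  128.9] [ 461.  -137.9    0. ]
lid_bar 0.71 [ 58.1 488.3] [519.  -42.3 115.4] [518.2 -43.2 118. ]
```

View pics/w2.png

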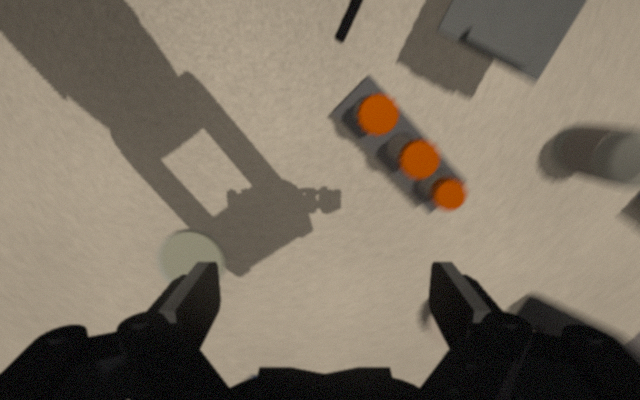

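The wrist view shows the rack's caps at (115,378), (158,420) and (194,450), the last one short, and the lid's rear end at top right. Next I'll measure cap centres from colour and depth, and read the top camera for the lid and box.

```bash
cat > caps.py <<'E'
from h import *
np.set_printoptions(precision=1,suppress=True)
def caps(n,s,im,d):
    hsv=cv2.cvtColor(im,cv2.COLOR_RGB2HSV)
    m=((hsv[...,0]<16)&(hsv[...,1]>170)&(hsv[...,2]>110)).astype(np.uint8)
    k,lab,st,c=cv2.connectedComponentsWithStats(m)
    out=[]
    for j in range(1,k):
        if st[j,4]<60: continue
        rc=np.argwhere((lab==j)&(d>0)); w=toworld(n,s,rc,depth=d[rc[:,0],rc[:,1]])
        zt=np.percentile(w[:,2],90); t=w[abs(w[:,2]-zt)<5]
        c,rad=cv2.minEnclosingCircle(t[:,:2].astype(np.float32))
        out.append((zt,c,rad,np.median(t[:,:2],0),len(t)))
        print(n,st[j,:5],np.round(zt,1),np.round(c,1),round(rad,1),np.round(t[:,:2].mean(0),1))
    return out
E
python3 - <<'E'
from h import *; from caps import caps
im=cv2.imread('pics/w2.png')[:,:,::-1]; f=np.load('w2.npz')
caps('wrist',{'eef_pos':f['pos'],'tcp_rot':f['rot']},im,f['d'])
s,im,d=grab('top'); np.savez('top.npz',im=im,d=d)
rc=np.argwhere(d>0); w=toworld('top',s,rc,depth=d[rc[:,0],rc[:,1]])
# lid plate region
m=(abs(w[:,2]-110)<4)&(w[:,0]>440)&(w[:,0]<580)&(w[:,1]>-60)&(w[:,1]<300)
L=w[m]; g=np.zeros((400,640),np.uint8); g[rc[m][:,0],rc[m][:,1]]=1
g=cv2.morphologyEx(g,cv2.MORPH_OPEN,np.ones((9,9)))
q=np.argwhere(g); W=toworld('top',s,q,depth=d[q[:,0],q[:,1]])
print('lid rect',cv2.minAreaRect(W[:,:2].astype(np.float32)),np.median(W[:,2]),len(W))
m=(w[:,2]>95)&(w[:,0]>430)&(w[:,0]<580)&(w[:,1]>40)&(w[:,1]<300)
print('hist z',np.histogram(w[m][:,2],np.arange(95,135,4)))
h=w[(w[:,1]>285)&(w[:,1]<400)&(abs(w[:,0]-480)<40)&(w[:,2]>40)]
for y in range(285,400,10):
    t=h[abs(h[:,1]-y-5)<5]
    if len(t): print(y+5,len(t),t.mean(0))
E
```

```text
wrist [ 358   94   41   41 1245] 129.3 [ 462.2 -133.2] 17.5 [ 461.7 -133.3]
wrist [ 400  140   39   40 1119] 129.2 [ 516.7 -146.4] 17.7 [ 516.  -146.6]
wrist [434 179  31  30 682] 105.1 [ 570.4 -160.1] 15.4 [ 569.7 -159.1]
lid rect ((0.0, 0.0), (0.0, 0.0), 0.0) nan 0
hist z (array([ 60,  58, 173, 828, 837, 455,  59,  16,   4]), array([ 95,  99, 103, 107, 111, 115, 119, 123, 127, 131]))
290 46 [482.3 290.1 111.8]
300 43 [479.1 299.3 111.2]
310 33 [478.9 310.  109.6]
320 34 [479.3 320.4 107.8]
330 34 [475.6 330.4 107. ]
340 50 [476.3 339.9 105.4]
350 43 [474.1 350.  103.6]
360 48 [474.2 359.6 102.2]
370 1 [486.7 366.   95.7]
  return _methods._mean(a, axis=axis, dtype=dtype,
  ret = ret.dtype.type(ret / rcount)
```

Request:
{"name": "move_arm", "arguments": {
  "increments": [
    {"tx":1.7,"ty":2.9,"tz":-0.6,"rx":0,"ry":0,"rz":-8,"gripper":1},
    {"tx":1.3,"ty":3.1,"tz":-0.6,"rx":0,"ry":0,"rz":-8,"gripper":1},
    {"tx":0.9,"ty":3.2,"tz":-0.6,"rx":0,"ry":0,"rz":-8,"gripper":1},
    {"tx":0.4,"ty":3.3,"tz":-0.6,"rx":0,"ry":0,"rz":-8,"gripper":1},
    {"tx":0,"ty":3.3,"tz":-0.6,"rx":0,"ry":0,"rz":-8,"gripper":1},
    {"tx":0,"ty":0,"tz":0,"rx":0,"ry":0,"rz":0,"gripper":1},
    {"tx":0,"ty":0,"tz":0,"rx":0,"ry":0,"rz":0,"gripper":1}
  ]
}}

```text
clock: 4.95
eef_pos: [530.0, -60.2, 333.1]
tcp_rot: [-3.141, -0.0, 2.815]
contact_force: [-0.7, -1.7, 0.4]
opening: 0.998
```

```bash
python3 look.py w3 well sample rack lid ridge lid_bar staple hasp_hinge; python3 - <<'E'
from h import *; from caps import caps
im=cv2.imread('pics/w3.png')[:,:,::-1]; f=np.load('w3.npz');s={'eef_pos':f['pos'],'tcp_rot':f['rot']}; d=f['d']
caps('wrist',s,im,d)
rc=np.argwhere(d>0); w=toworld('wrist',s,rc,depth=d[rc[:,0],rc[:,1]])
m=(abs(w[:,2]-110)<5)&(w[:,0]>440)&(w[:,0]<580)&(w[:,1]>-60)&(w[:,1]<300)
print('lid rect',cv2.minAreaRect(w[m][:,:2].astype(np.float32)),np.median(w[m][:,2]),m.sum())
E
```

```text
[530.  -60.2 333.1] [-180.    -0.   161.3] [-0.1  0.1  1.7 -0.   1.3 -1.4] 4.95 [-0.7 -1.7  0.4]
well 0.96 [ 58.7 518.9] [485.6 149.7 112.7] [492.  203.9   8. ]
sample 0.95 [208.3 265.6] [ 562.  -150.6   48.4] [ 570.4 -160.1   12. ]
sample 0.55 [112.7 430.7] [507.4  58.4 110.9] [519.3  84.6  12. ]
rack 0.73 [166.5 259.4] [ 509.  -136.4   56.6] [ 515.1 -149.6    0. ]
lid 0.86 [113.7 429.1] [507.8  56.6 111.1] [508.4  57.9 106. ]
ridge 0.23 [127.7  28.8] [ 372.7 -405.8   16.2] [ 390.3 -334.3  105.7]
lid_bar 0.64 [155.5 335.4] [534.  -47.2  -0. ] [516.5 -45.  118. ]
staple 0.7 [ 91.4 487.3] [503.6 108.8 127.7] [503.8 109.6 126. ]
hasp_hinge 0.76 [ 21.3 638.2] [488.5 256.  117.9] [488.7 258.  115.5]
wrist [340   5  37  25 416] 15.2 [384.8  29.3] 21.2 [385.6  29.6]
wrist [526  55  13  26 209] 101.3 [497.9 164.8] 12.6 [497.5 167.8]
wrist [213 115  23  25 383] 129.5 [ 454.4 -139.9] 13.5 [ 455.  -138.2]
wrist [238 219  28  26 574] 105.4 [ 569.5 -161.2] 15.6 [ 569.3 -160.9]
lid rect ((503.80938720703125, 109.94578552246094), (111.64115142822266, 304.84246826171875), 6.148886680603027) 110.55203731552388 21271
```

View pics/w3.png

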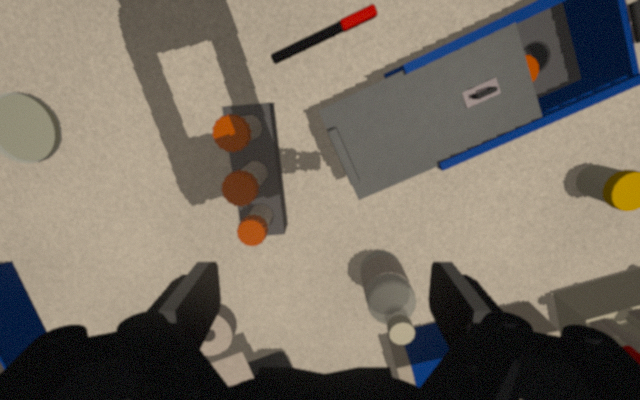

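The picture shows the rack at left with the short cap at (231,251). The lid has its bar at (150,345) and staple at (92,485). The box runs up to the right, with the well's dark hole near (50,535). The short sample comes out at (570,-160.5), with the row at -14°.

```bash
python3 - <<'E'
from h import *
rows([570,-160.5,150],166,5)
E
```

```text
[-1.4, -1.63, 3.67] -0.95
[-1.37, -1.65, 3.67] -0.95
[-1.35, -1.68, 3.67] -0.95
[-1.32, -1.7, 3.67] -0.95
[-1.29, -1.72, 3.67] -0.95
```

Request:
{"name": "move_arm", "arguments": {
  "increments": [
    {"tx":-1.4,"ty":-1.6,"tz":3.7,"rx":0,"ry":0,"rz":-1,"gripper":1},
    {"tx":-1.4,"ty":-1.7,"tz":3.7,"rx":0,"ry":0,"rz":-1,"gripper":1},
    {"tx":-1.3,"ty":-1.7,"tz":3.7,"rx":0,"ry":0,"rz":-1,"gripper":1},
    {"tx":-1.3,"ty":-1.7,"tz":3.7,"rx":0,"ry":0,"rz":-1,"gripper":1},
    {"tx":-1.3,"ty":-1.7,"tz":3.6,"rx":0,"ry":0,"rz":-1,"gripper":1},
    {"tx":0,"ty":0,"tz":0,"rx":0,"ry":0,"rz":0,"gripper":1},
    {"tx":0,"ty":0,"tz":0,"rx":0,"ry":0,"rz":0,"gripper":1}
  ]
}}

```text
clock: 6.1
eef_pos: [569.6, -160.2, 148.9]
tcp_rot: [3.141, -0.002, 2.901]
contact_force: [-0.3, 0.3, 0.1]
opening: 0.998
```

```bash
python3 look.py w4 sample; python3 - <<'E'
from h import *; from caps import caps
im=cv2.imread('pics/w4.png')[:,:,::-1]; f=np.load('w4.npz');s={'eef_pos':f['pos'],'tcp_rot':f['rot']}
caps('wrist',s,im,f['d'])
R=Ro.from_euler('xyz',s['tcp_rot']).as_matrix()
print('tool delta to sample, mm', R.T@(np.array([570,-160.5,73])-s['eef_pos']))
E
```

```text
[ 569.6 -160.2  148.9] [180.   -0.1 166.2] [-0.3  0.4  1.8  0.   1.  -1.6] 6.1 [-0.3  0.3  0.1]
sample 0.55 [195.7 326.4] [ 558.  -157.    71.2] [ 573.1 -160.4   12. ]
wrist [ 292    0   76   51 2933] 129.2 [ 467.7 -133.7] 16.7 [ 469.7 -135.2]
wrist [ 304   97   60   79 3505] 129.1 [ 516.4 -148.3] 18.1 [ 516.4 -144.7]
tool delta to sample, mm [-0.6 -0.2 75.9]
```

Request:
{"name": "move_arm", "arguments": {
  "increments": [
    {"tx":-0.1,"ty":0,"tz":2.6,"rx":0,"ry":0,"rz":0,"gripper":1},
    {"tx":0,"ty":0,"tz":2.5,"rx":0,"ry":0,"rz":0,"gripper":1},
    {"tx":0,"ty":0,"tz":2.5,"rx":0,"ry":0,"rz":0,"gripper":1},
    {"tx":0,"ty":0,"tz":0,"rx":0,"ry":0,"rz":0,"gripper":1},
    {"tx":0,"ty":0,"tz":0,"rx":0,"ry":0,"rz":0,"gripper":-1},
    {"tx":0,"ty":0,"tz":0,"rx":0,"ry":0,"rz":0,"gripper":-1},
    {"tx":0,"ty":0,"tz":0,"rx":0,"ry":0,"rz":0,"gripper":-1},
    {"tx":0,"ty":0,"tz":0,"rx":0,"ry":0,"rz":0,"gripper":-1},
    {"tx":0,"ty":0,"tz":0,"rx":0,"ry":0,"rz":0,"gripper":-1},
    {"tx":0,"ty":0,"tz":0,"rx":0,"ry":0,"rz":0,"gripper":-1}
  ],
  "squeeze": 40
}}

```text
clock: 7.2
eef_pos: [572.1, -160.6, 74.7]
tcp_rot: [3.142, 0.002, 2.903]
contact_force: [-0.9, 0.4, 6.3]
opening: 0.358
```

Request:
{"name": "move_arm", "arguments": {
  "increments": [
    {"tx":0,"ty":0,"tz":-1,"rx":0,"ry":0,"rz":0,"gripper":-1},
    {"tx":0,"ty":0,"tz":-2,"rx":0,"ry":0,"rz":0,"gripper":-1},
    {"tx":0,"ty":0,"tz":-3,"rx":0,"ry":0,"rz":0,"gripper":-1},
    {"tx":0,"ty":0,"tz":-4,"rx":0,"ry":0,"rz":0,"gripper":-1},
    {"tx":0,"ty":0,"tz":-4,"rx":0,"ry":0,"rz":0,"gripper":-1},
    {"tx":0,"ty":0,"tz":-4,"rx":0,"ry":0,"rz":0,"gripper":-1},
    {"tx":0,"ty":0,"tz":-3,"rx":0,"ry":0,"rz":0,"gripper":-1},
    {"tx":0,"ty":0,"tz":-1,"rx":0,"ry":0,"rz":0,"gripper":-1},
    {"tx":0,"ty":0,"tz":0,"rx":0,"ry":0,"rz":0,"gripper":-1}
  ]
}}

```text
clock: 8.1
eef_pos: [571.6, -160.5, 295.1]
tcp_rot: [-3.141, 0.003, 2.903]
contact_force: [0.5, 0.7, -0.4]
opening: 0.363
```

```bash
python3 - <<'E'
from h import *
rows([495,185,310],96.1,12)
E
```

```text
[1.3, 2.65, -0.12] 5.85
[1.56, 2.5, -0.12] 5.85
[1.81, 2.33, -0.12] 5.85
[2.04, 2.13, -0.12] 5.85
[2.25, 1.91, -0.12] 5.85
[2.43, 1.67, -0.12] 5.85
[2.59, 1.42, -0.12] 5.85
[2.72, 1.15, -0.12] 5.85
[2.82, 0.86, -0.12] 5.85
[2.89, 0.57, -0.12] 5.85
[2.94, 0.27, -0.12] 5.85
[2.95, -0.03, -0.12] 5.85
```

Request:
{"name": "move_arm", "arguments": {
  "increments": [
    {"tx":1.3,"ty":2.6,"tz":-0.1,"rx":0,"ry":0,"rz":5.8,"gripper":-1},
    {"tx":1.6,"ty":2.5,"tz":-0.1,"rx":0,"ry":0,"rz":5.8,"gripper":-1},
    {"tx":1.8,"ty":2.3,"tz":-0.1,"rx":0,"ry":0,"rz":5.9,"gripper":-1},
    {"tx":2.0,"ty":2.1,"tz":-0.1,"rx":0,"ry":0,"rz":5.9,"gripper":-1},
    {"tx":2.3,"ty":1.9,"tz":-0.1,"rx":0,"ry":0,"rz":5.8,"gripper":-1},
    {"tx":2.4,"ty":1.7,"tz":-0.1,"rx":0,"ry":0,"rz":5.9,"gripper":-1},
    {"tx":2.6,"ty":1.4,"tz":-0.1,"rx":0,"ry":0,"rz":5.8,"gripper":-1},
    {"tx":2.7,"ty":1.1,"tz":-0.1,"rx":0,"ry":0,"rz":5.9,"gripper":-1},
    {"tx":2.8,"ty":0.9,"tz":-0.1,"rx":0,"ry":0,"rz":5.8,"gripper":-1},
    {"tx":2.9,"ty":0.6,"tz":-0.1,"rx":0,"ry":0,"rz":5.9,"gripper":-1},
    {"tx":2.9,"ty":0.3,"tz":-0.1,"rx":0,"ry":0,"rz":5.8,"gripper":-1},
    {"tx":2.9,"ty":0,"tz":-0.2,"rx":0,"ry":0,"rz":5.9,"gripper":-1}
  ]
}}

```text
clock: 9.3
eef_pos: [493.3, 184.1, 304.1]
tcp_rot: [-3.138, 0.001, 1.673]
contact_force: [-0.5, 0.3, -0.9]
opening: 0.359
```

Request:
{"name": "move_arm", "arguments": {
  "increments": [
    {"tx":0,"ty":0,"tz":0,"rx":0,"ry":0,"rz":0,"gripper":-1},
    {"tx":0,"ty":0,"tz":0,"rx":0,"ry":0,"rz":0,"gripper":-1}
  ]
}}

```text
clock: 9.5
eef_pos: [493.9, 183.3, 304.6]
tcp_rot: [-3.139, 0.001, 1.681]
contact_force: [-0.3, 0.3, -0.9]
opening: 0.357
```

```bash
python3 look.py w5 well box lid ridge lid_bar staple hasp_hinge hasp_tip; python3 - <<'E'
from h import *; from caps import caps
im=cv2.imread('pics/w5.png')[:,:,::-1]; f=np.load('w5.npz');s={'eef_pos':f['pos'],'tcp_rot':f['rot']}; d=f['d']
caps('wrist',s,im,d)
rc=np.argwhere(d>0); w=toworld('wrist',s,rc,depth=d[rc[:,0],rc[:,1]])
np.savez('w5w.npz',rc=rc,w=w)
u=np.array([-.107,.994]);v=np.array([-.994,-.107]);o=np.array([498.5,159])
q=(w[:,:2]-o); a=q@u; b=q@v
# end wall: z 108..114 near |b|<40
m=(abs(w[:,2]-112)<4)&(abs(b)<38)&(a>75)&(a<125); print('endwall a',np.percentile(a[m],[2,50,98]),m.sum())
for a0 in range(-60,100,20):
    m=(abs(w[:,2]-117)<3)&(a>a0)&(a<a0+20)
    print(a0,'side walls b', np.percentile(b[m&(b<0)],[2,50,98]) if (m&(b<0)).any() else None, np.percentile(b[m&(b>0)],[2,50,98]) if (m&(b>0)).any() else None)
m=(w[:,2]<28)&(abs(b)<30)&(a>20)&(a<90); print('well floor',m.sum(),w[m].mean(0) if m.any() else 0, cv2.minEnclosingCircle(w[m][:,:2].astype(np.float32)) if m.any() else 0)
E
```

```text
[493.9 183.3 304.6] [-179.8    0.1   96.3] [ 0.4  0.1  1.8 -0.   1.3  0.2] 9.5 [-0.3  0.3 -0.9]
well 0.83 [140.3 327.1] [493.9 206.6   8.3] [493.9 206.6   8. ]
box 0.9 [185.2 326.4] [496.6 172.1 101.9] [499.6 148.4   0. ]
lid_bar 0.71 [372.4 323.1] [515.9 -33.7 124.2] [516.5 -39.2 118. ]
staple 0.56 [ 96.8 332.2] [492.3 256.6 120.4] [492.2 256.6 126. ]
hasp_hinge 0.58 [ 94.2 329.7] [489.8 258.6 119.7] [489.9 258.7 115.5]
wrist [315 181  29  22 398] 101.2 [500.3 163.5] 14.9 [500.9 165.8]
wrist [228 248  10  31 273] 15.5 [385.6  30.4] 23.0 [386.2  31.6]
endwall a [ 89.7 108.7 124.5] 1190
-60 side walls b [-56.6 -53.5 -47.6] [43.1 50.7 55.1]
-40 side walls b [-56.4 -51.3 -27.1] [35.2 50.3 55.1]
-20 side walls b [-56.4 -49.4 -14.8] [24.3 48.5 54.8]
0 side walls b [-56.5 -52.  -47.7] [46.1 50.2 54.9]
20 side walls b [-56.6 -52.  -47.7] [46.2 50.5 55. ]
40 side walls b [-56.5 -52.  -47.7] [46.3 50.4 55. ]
60 side walls b [-56.6 -52.  -47.7] [46.1 50.3 55. ]
80 side walls b [-56.5 -49.2  -1.4] [ 1.2 48.1 54.9]
well floor 564 [494.7 202.5   9.6] ((494.56781005859375, 199.3038330078125), 19.155569076538086)
```

View pics/w5.png

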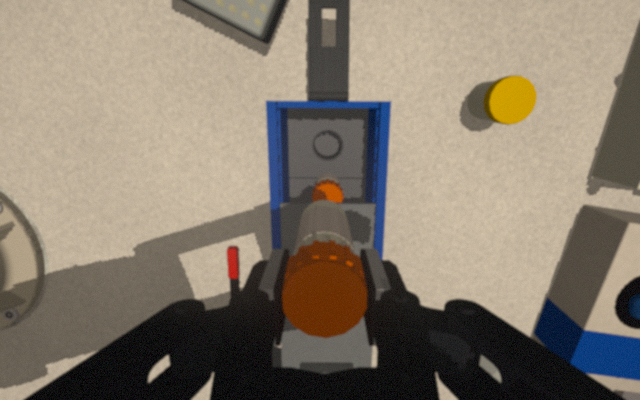

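The view shows the empty well's mouth at (144,327), the neighbour's orange cap at (190,327), the hasp pointing up at the top and the held container. Before lowering I'll fit the well mouth and check the container's tilt.

```bash
python3 - <<'E'
from h import *
np.set_printoptions(precision=1,suppress=True)
f=np.load('w5w.npz'); rc,w=f['rc'],f['w']; g=np.load('w5.npz')
u=np.array([-.107,.994]);v=np.array([-.994,-.107]);o=np.array([499.4,153])
q=w[:,:2]-o; a=q@u; b=q@v; z=w[:,2]
for lo,hi in[(46,57),(-57,-46)]:
    m=(abs(z-117)<2.5)&(b>lo)&(b<hi); print('wall end a',np.percentile(a[m],[95,99,99.8,100]))
    t=m&(a<90); 
    print('angle',np.degrees(np.arctan2(*(np.linalg.svd(w[t][:,:2]-w[t][:,:2].mean(0),full_matrices=False)[2][0][::-1]))))
m=(abs(z-40)<3)&(abs(b)<40)&(a>20)&(a<90); print('insert z',np.median(z[m]),m.sum())
# hole pixels: within rim image box, deeper than 36
hm=np.zeros((400,640),np.uint8); k=(z<35)&(abs(b)<25)&(a>25)&(a<85); hm[rc[k][:,0],rc[k][:,1]]=1
c,_=cv2.findContours(hm,0,1); c=max(c,key=cv2.contourArea); e=cv2.fitEllipse(c); print('hole ellipse px',e)
s={'eef_pos':g['pos'],'tcp_rot':g['rot']}
W=toworld('wrist',s,[[e[0][1],e[0][0]]],z=40)[0]; print('hole centre at z40',W,'a,b',(W[:2]-o)@u,(W[:2]-o)@v)
# held container
p=(w-g['pos']); k=(np.hypot(p[:,0],p[:,1])<30)
for z0 in range(230,300,10):
    t=k&(abs(z-z0-5)<5)&(abs(p[:,:2]@v)<16)
    if t.sum()>20: print(z0,t.sum(),'near side u max',np.percentile(p[t][:,:2]@u,95),'v range',np.percentile(p[t][:,:2]@v,[1,99]))
E
```

```text
wall end a [ 95.8 100.1 100.9 101. ]
angle 96.12249995818242
wall end a [ 94.3  99.5 100.3 100.3]
angle 96.29021258065207
insert z 40.31339531331261 3728
hole ellipse px ((327.4295959472656, 144.23756408691406), (26.539268493652344, 26.788116455078125), 36.25082015991211)
hole centre at z40 [494.3 205.5  40. ] a,b 52.75365867191329 -0.5234060704427836
240 70 near side u max 13.916158416945 v range [-11.5  12.6]
250 193 near side u max 14.008091328957377 v range [-11.8  13.4]
260 231 near side u max 14.31420810809528 v range [-12.7  13.8]
270 292 near side u max 14.375272092890055 v range [-12.6  13.6]
280 343 near side u max 14.312388802777322 v range [-12.9  13.7]
290 425 near side u max 14.388020890672363 v range [-13.3  13.5]
```

Request:
{"name": "move_arm", "arguments": {
  "increments": [
    {"tx":1.1,"ty":0.1,"tz":2,"rx":0,"ry":0,"rz":0,"gripper":-1},
    {"tx":1.1,"ty":0.2,"tz":3,"rx":0,"ry":0,"rz":0,"gripper":-1},
    {"tx":0,"ty":0,"tz":3,"rx":0,"ry":0,"rz":0,"gripper":-1},
    {"tx":0,"ty":0,"tz":3,"rx":0,"ry":0,"rz":0,"gripper":-1},
    {"tx":0,"ty":0,"tz":1.4,"rx":0,"ry":0,"rz":0,"gripper":-1},
    {"tx":0,"ty":0,"tz":0,"rx":0,"ry":0,"rz":0,"gripper":-1},
    {"tx":0,"ty":0,"tz":0,"rx":0,"ry":0,"rz":0,"gripper":-1},
    {"tx":0,"ty":0,"tz":0,"rx":0,"ry":0,"rz":0,"gripper":-1}
  ]
}}

```text
clock: 10.75
eef_pos: [496.5, 205.9, 183.9]
tcp_rot: [3.139, -0.001, 1.677]
contact_force: [0.4, -0.1, -0.8]
opening: 0.366
```

```bash
python3 - <<'E'
from h import *
np.set_printoptions(precision=1,suppress=True)
s,im,d=grab('wrist','w6.png')
print(s['eef_pos'],np.degrees(s['tcp_rot']))
rc=np.argwhere(d>0); w=toworld('wrist',s,rc,depth=d[rc[:,0],rc[:,1]])
u=np.array([-.107,.994]);v=np.array([-.994,-.107]);o=np.array([499.4,151.5])
q=w[:,:2]-o; a=q@u; b=q@v; z=w[:,2]
hm=np.zeros((400,640),np.uint8); k=(z<35)&(abs(b)<22)&(a>30)&(a<80); hm[rc[k][:,0],rc[k][:,1]]=1
c,_=cv2.findContours(hm,0,1)
if c:
    c=max(c,key=cv2.contourArea); P=toworld('wrist',s,c[:,0,::-1],z=40); 
    print('rim pts extent a,b',len(P),((P[:,:2]-o)@u).min(),((P[:,:2]-o)@u).max(),((P[:,:2]-o)@v).min(),((P[:,:2]-o)@v).max())
    t=P[(P[:,:2]-o)@u>52]; A=np.c_[2*t[:,:2],np.ones(len(t))]; x=np.linalg.lstsq(A,(t[:,:2]**2).sum(1),rcond=None)[0]; print('circle',x[:2],np.sqrt(x[2]+x[:2]@x[:2]))
for lo,hi in[(46,57),(-57,-46)]:
    m=(abs(z-117)<2.5)&(b>lo)&(b<hi); print('wall end a',np.percentile(a[m],[99,99.8]),'b',np.percentile(b[m],[1,99]))
R=Ro.from_euler('xyz',s['tcp_rot']).as_matrix(); print('delta tool',R.T@(np.array([494.3,205.3,71])-s['eef_pos']))
E
```

```text
[496.5 205.9 183.9] [179.9  -0.   96.1]
rim pts extent a,b 103 42.47005072761257 69.7435945251166 -16.290457302174907 14.569031769681159
circle [494.4 205.1] 15.482692424481877
wall end a [102.1 102.6] b [46.2 55.4]
wall end a [102.  102.5] b [-56.6 -47.5]
delta tool [ -0.4  -2.5 112.9]
```

Request:
{"name": "move_arm", "arguments": {
  "increments": [
    {"tx":0,"ty":-0.2,"tz":2,"rx":0,"ry":0,"rz":0,"gripper":-1},
    {"tx":0,"ty":0,"tz":2,"rx":0,"ry":0,"rz":0,"gripper":-1},
    {"tx":0,"ty":0,"tz":2,"rx":0,"ry":0,"rz":0,"gripper":-1},
    {"tx":0,"ty":0,"tz":1,"rx":0,"ry":0,"rz":0,"gripper":-1},
    {"tx":0,"ty":0,"tz":0,"rx":0,"ry":0,"rz":0,"gripper":-1},
    {"tx":0,"ty":0,"tz":0,"rx":0,"ry":0,"rz":0,"gripper":-1}
  ]
}}

```text
clock: 11.4
eef_pos: [494.1, 205.6, 113.2]
tcp_rot: [3.141, -0.0, 1.677]
contact_force: [-0.3, 0.1, -0.3]
opening: 0.356
```

Request:
{"name": "move_arm", "arguments": {
  "increments": [
    {"tx":0,"ty":0,"tz":0.8,"rx":0,"ry":0,"rz":0,"gripper":-1},
    {"tx":0,"ty":0,"tz":0.8,"rx":0,"ry":0,"rz":0,"gripper":-1},
    {"tx":0,"ty":0,"tz":0.8,"rx":0,"ry":0,"rz":0,"gripper":-1},
    {"tx":0,"ty":0,"tz":0.8,"rx":0,"ry":0,"rz":0,"gripper":-1},
    {"tx":0,"ty":0,"tz":0.6,"rx":0,"ry":0,"rz":0,"gripper":-1},
    {"tx":0,"ty":0,"tz":0,"rx":0,"ry":0,"rz":0,"gripper":-1},
    {"tx":0,"ty":0,"tz":0,"rx":0,"ry":0,"rz":0,"gripper":-1}
  ]
}}

```text
clock: 12.1
eef_pos: [493.4, 205.3, 74.1]
tcp_rot: [-3.141, 0.0, 1.678]
contact_force: [0.4, 0.1, -1.0]
opening: 0.362
```

Request:
{"name": "move_arm", "arguments": {
  "increments": [
    {"tx":0,"ty":0,"tz":0.2,"rx":0,"ry":0,"rz":0,"gripper":-1},
    {"tx":0,"ty":0,"tz":0.1,"rx":0,"ry":0,"rz":0,"gripper":-1},
    {"tx":0,"ty":0,"tz":0.1,"rx":0,"ry":0,"rz":0,"gripper":-1},
    {"tx":0,"ty":0,"tz":0,"rx":0,"ry":0,"rz":0,"gripper":-1}
  ]
}}

```text
clock: 12.5
eef_pos: [493.7, 205.5, 70.8]
tcp_rot: [3.141, -0.0, 1.677]
contact_force: [-0.5, -0.9, 3.2]
opening: 0.358
```

Request:
{"name": "move_arm", "arguments": {
  "increments": [
    {"tx":0,"ty":0,"tz":0,"rx":0,"ry":0,"rz":0,"gripper":-0.15},
    {"tx":0,"ty":0,"tz":0,"rx":0,"ry":0,"rz":0,"gripper":0},
    {"tx":0,"ty":0,"tz":0,"rx":0,"ry":0,"rz":0,"gripper":0},
    {"tx":0,"ty":0,"tz":0,"rx":0,"ry":0,"rz":0,"gripper":0}
  ]
}}

```text
clock: 12.9
eef_pos: [494.4, 205.7, 70.9]
tcp_rot: [3.14, -0.0, 1.678]
contact_force: [1.5, -0.5, 4.9]
opening: 0.499
```

Request:
{"name": "move_arm", "arguments": {
  "increments": [
    {"tx":0,"ty":0,"tz":-0.5,"rx":0,"ry":0,"rz":0,"gripper":0},
    {"tx":0,"ty":0,"tz":-1,"rx":0,"ry":0,"rz":0,"gripper":0},
    {"tx":0,"ty":0,"tz":-2,"rx":0,"ry":0,"rz":0,"gripper":0},
    {"tx":0,"ty":0,"tz":-3,"rx":0,"ry":0,"rz":0,"gripper":0},
    {"tx":0,"ty":0,"tz":-4,"rx":0,"ry":0,"rz":0,"gripper":0},
    {"tx":0,"ty":0,"tz":-4,"rx":0,"ry":0,"rz":0,"gripper":0},
    {"tx":0,"ty":0,"tz":-4,"rx":0,"ry":0,"rz":0,"gripper":0},
    {"tx":0,"ty":0,"tz":-4,"rx":0,"ry":0,"rz":0,"gripper":0},
    {"tx":0,"ty":0,"tz":0,"rx":0,"ry":0,"rz":0,"gripper":0},
    {"tx":0,"ty":0,"tz":0,"rx":0,"ry":0,"rz":0,"gripper":0}
  ]
}}

```text
clock: 13.9
eef_pos: [493.6, 205.4, 296.6]
tcp_rot: [3.139, -0.001, 1.678]
contact_force: [-0.8, 0.1, -0.4]
opening: 0.497
```

```bash
python3 look.py w7 lid_bar staple hasp_hinge hasp_tip sample; python3 - <<'E'
from h import *; from caps import caps
im=cv2.imread('pics/w7.png')[:,:,::-1]; f=np.load('w7.npz');s={'eef_pos':f['pos'],'tcp_rot':f['rot']}; d=f['d']
caps('wrist',s,im,d)
rc=np.argwhere(d>0); w=toworld('wrist',s,rc,depth=d[rc[:,0],rc[:,1]])
u=np.array([-.107,.994]);v=np.array([-.994,-.107]);o=np.array([499.4,151.5])
a=(w[:,:2]-o)@u;b=(w[:,:2]-o)@v;z=w[:,2]
m=(abs(z-110)<3)&(abs(b)<40); print('lid a',np.percentile(a[m],[.5,2,98,99.5]))
m=(z>122)&(abs(b)<40)&(z<140)&(a<60)
for lo,hi in[(-230,-150),(-80,20)]:
    t=m&(a>lo)&(a<hi); print('a',np.percentile(a[t],[2,50,98]) if t.any() else 0,'b',np.percentile(b[t],[2,50,98]) if t.any() else 0,'z',np.percentile(z[t],[50,98]) if t.any() else 0,t.sum())
for a0 in range(105,230,10):
    t=(abs(a-a0-5)<5)&(abs(b)<24)&(z>60)
    if t.sum()>30: print(a0+5,np.median(z[t]),b[t].min(),b[t].max())
E
```

```text
[493.6 205.4 296.6] [179.9  -0.   96.1] [0.4 0.2 1.8 0.  1.2 0.3] 13.9 [-0.8  0.1 -0.4]
staple 0.83 [280.9 325.1] [505.1 107.4 128.7] [505.3 105.9 126. ]
hasp_hinge 0.7 [120.8 324.8] [488.6 258.2 119.9] [488.7 258.  115.5]
sample 0.89 [161.1 325.8] [493.8 219.8 101. ] [495.9 205.5  12. ]
wrist [307 158  33  33 853] 101.3 [492.7 205.9] 16.5 [492.8 206.3]
wrist [319 204  12  10  71] 101.3 [497.6 171.2] 6.0 [498.2 171.9]
wrist [225 266  10  22 137] 15.3 [384.  38.] 15.7 [383.9  43. ]
lid a [-166.2 -161.5  176.7  183.1]
a 0 b 0 z 0 0
a [-52.  -40.5 -31.7] b [-2.8 -0.8  1.1] z [127.7 129. ] 104
110 118.10631849056722 -18.637360046066267 16.793815553832825
120 115.88952961801488 -18.59310351249535 16.74144989068296
130 114.44745161259192 -18.531424718801482 16.690326613970445
140 113.0707102828062 -18.44966375250382 16.602264694728046
150 111.53416059607514 -18.404997654146207 16.540131065688055
160 110.02205269506993 -18.36928871875405 16.458662676511278
170 108.59832707196554 -18.237274882250407 17.199023424604427
180 107.00237129798487 -18.178303431057756 17.13338620809012
190 105.67843811597055 -18.131203574647287 17.013801607964226
200 104.25438414610824 -18.957075263803052 16.970604100104186
210 103.3624090034927 -18.719728981648906 16.859092823816574
```

View pics/w7.png

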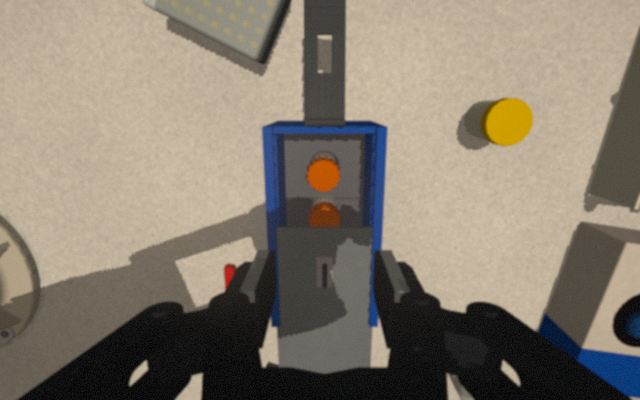

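The container is seated in the well, cap top at 101 mm. The hasp is level-ish at about 3.29 rad and the staple is at (272,325). Next is the lid bar.

```bash
python3 - <<'E'
from h import *
rows([520.5,-36.3,200],6.1,12)
E
```

```text
[-2.02, 0.01, 0.78] 7.5
[-2.01, 0.28, 0.78] 7.5
[-1.95, 0.54, 0.78] 7.5
[-1.87, 0.79, 0.78] 7.5
[-1.75, 1.03, 0.78] 7.5
[-1.6, 1.24, 0.78] 7.5
[-1.42, 1.44, 0.78] 7.5
[-1.22, 1.62, 0.78] 7.5
[-1.0, 1.76, 0.78] 7.5
[-0.76, 1.88, 0.78] 7.5
[-0.51, 1.96, 0.78] 7.5
[-0.25, 2.01, 0.78] 7.5
```

Request:
{"name": "move_arm", "arguments": {
  "increments": [
    {"tx":-2.0,"ty":0,"tz":0.8,"rx":0,"ry":0,"rz":7.5,"gripper":0},
    {"tx":-2.0,"ty":0.3,"tz":0.8,"rx":0,"ry":0,"rz":7.5,"gripper":0},
    {"tx":-2.0,"ty":0.5,"tz":0.8,"rx":0,"ry":0,"rz":7.5,"gripper":0},
    {"tx":-1.9,"ty":0.8,"tz":0.8,"rx":0,"ry":0,"rz":7.5,"gripper":0},
    {"tx":-1.7,"ty":1.0,"tz":0.8,"rx":0,"ry":0,"rz":7.5,"gripper":0},
    {"tx":-1.6,"ty":1.2,"tz":0.8,"rx":0,"ry":0,"rz":7.5,"gripper":0},
    {"tx":-1.4,"ty":1.5,"tz":0.8,"rx":0,"ry":0,"rz":7.5,"gripper":0},
    {"tx":-1.2,"ty":1.6,"tz":0.8,"rx":0,"ry":0,"rz":7.5,"gripper":0},
    {"tx":-1.0,"ty":1.8,"tz":0.8,"rx":0,"ry":0,"rz":7.5,"gripper":0},
    {"tx":-0.8,"ty":1.9,"tz":0.8,"rx":0,"ry":0,"rz":7.5,"gripper":0},
    {"tx":-0.5,"ty":2.0,"tz":0.8,"rx":0,"ry":0,"rz":7.5,"gripper":0},
    {"tx":-0.2,"ty":2.0,"tz":0.8,"rx":0,"ry":0,"rz":7.5,"gripper":0}
  ]
}}

```text
clock: 15.4
eef_pos: [521.2, -37.5, 198.3]
tcp_rot: [-3.141, 0.001, 0.101]
contact_force: [0.6, -0.1, -0.1]
opening: 0.501
```

Request:
{"name": "move_arm", "arguments": {
  "increments": [
    {"tx":0,"ty":0,"tz":0,"rx":0,"ry":0,"rz":0,"gripper":0},
    {"tx":0,"ty":0,"tz":0,"rx":0,"ry":0,"rz":0,"gripper":0}
  ]
}}

```text
clock: 15.6
eef_pos: [521.2, -36.6, 198.8]
tcp_rot: [-3.141, 0.001, 0.108]
contact_force: [-0.0, -0.5, 0.8]
opening: 0.501
```

```bash
python3 look.py w8 lid_bar ridge staple; python3 - <<'E'
from h import *
np.set_printoptions(precision=1,suppress=True)
f=np.load('w8.npz');s={'eef_pos':f['pos'],'tcp_rot':f['rot']}; d=f['d']
rc=np.argwhere(d>0); w=toworld('wrist',s,rc,depth=d[rc[:,0],rc[:,1]])
u=np.array([-.107,.994]);v=np.array([-.994,-.107]);o=np.array([499.4,151.5])
a=(w[:,:2]-o)@u;b=(w[:,:2]-o)@v;z=w[:,2]
m=(abs(z-110)<4)&(abs(b)<60)&(a<-70); print('lid a',np.percentile(a[m],[.5,1,2,50]),'b',np.percentile(b[m],[1,99]),np.median(z[m]))
t=(z>120)&(z<134)&(abs(b)<45)&(a<-150); print('bar a',np.percentile(a[t],[1,5,50,95,99]),'b',np.percentile(b[t],[1,99]),'z',np.percentile(z[t],[5,50,95]),t.sum())
P=w[t][:,:2]; print(cv2.minAreaRect(P.astype(np.float32)))
R=Ro.from_euler('xyz',s['tcp_rot']).as_matrix()
for bb in (-30,0,25):
    k=t&(abs(b-bb)<8)
    if k.any(): print(bb,'bar a mid',np.percentile(a[k],[3,97]))
E
```

```text
[521.2 -36.6 198.8] [-180.     0.1    6.2] [-0.1  0.2  1.9  0.   1.   1.4] 15.6 [-0.  -0.5  0.8]
lid_bar 0.57 [211.8 329. ] [523.6 -40.6 123.8] [521.7 -40.9 118. ]
staple 0.93 [221.3  93.2] [496.4 117.5 113.7] [501.5 109.6 126. ]
staple 0.37 [293.  289.5] [394.2 -14.8   9.2] [463.5 -20.1 126. ]
lid a [-194.  -192.5 -189.6 -128.1] b [-51.6  49.4] 109.44453492662666
bar a [-315.3 -311.8 -289.8 -186.5 -185.7] b [-29.5  30.1] z [123.2 127.5 129.3] 3798
((524.6871337890625, -99.05376434326172), (60.135379791259766, 135.2736358642578), 4.019435882568359)
-30 bar a mid [-194.6 -185.2]
0 bar a mid [-311.6 -186.4]
25 bar a mid [-313.6 -186.8]
```

View pics/w8.png

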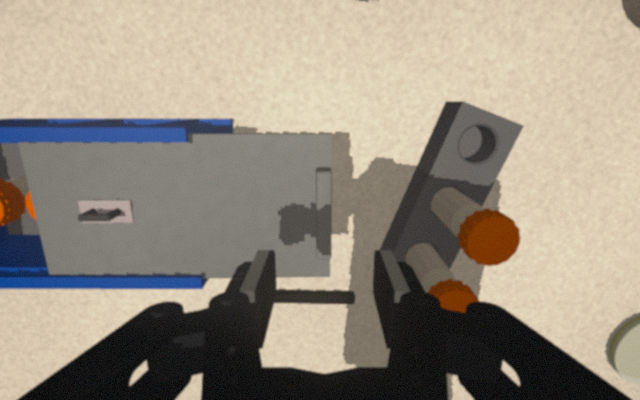

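The picture shows the bar at column 323, rows 168-255, with the fingers straddling it and the rack to the right well clear. I'll go down and grip it.

Request:
{"name": "move_arm", "arguments": {
  "increments": [
    {"tx":-0.1,"ty":0.1,"tz":2.5,"rx":0,"ry":0,"rz":0,"gripper":0},
    {"tx":0,"ty":0,"tz":2.5,"rx":0,"ry":0,"rz":0,"gripper":0},
    {"tx":0,"ty":0,"tz":2.5,"rx":0,"ry":0,"rz":0,"gripper":0},
    {"tx":0,"ty":0,"tz":1,"rx":0,"ry":0,"rz":0,"gripper":0},
    {"tx":0,"ty":0,"tz":0,"rx":0,"ry":0,"rz":0,"gripper":0},
    {"tx":0,"ty":0,"tz":0,"rx":0,"ry":0,"rz":0,"gripper":-1},
    {"tx":0,"ty":0,"tz":0,"rx":0,"ry":0,"rz":0,"gripper":-1},
    {"tx":0,"ty":0,"tz":0,"rx":0,"ry":0,"rz":0,"gripper":-1},
    {"tx":0,"ty":0,"tz":0,"rx":0,"ry":0,"rz":0,"gripper":-1},
    {"tx":0,"ty":0,"tz":0,"rx":0,"ry":0,"rz":0,"gripper":-1}
  ],
  "squeeze": 50
}}

```text
clock: 16.8
eef_pos: [521.6, -37.6, 115.3]
tcp_rot: [3.142, -0.002, 0.107]
contact_force: [-0.0, 2.4, 7.7]
opening: 0.096
```

Request:
{"name": "move_arm", "arguments": {
  "increments": [
    {"tx":0,"ty":-0.5,"tz":0,"rx":0,"ry":0,"rz":0,"gripper":-1},
    {"tx":0,"ty":-0.8,"tz":0,"rx":0,"ry":0,"rz":0,"gripper":-1},
    {"tx":0,"ty":-0.8,"tz":0,"rx":0,"ry":0,"rz":0,"gripper":-1},
    {"tx":0,"ty":-0.8,"tz":0,"rx":0,"ry":0,"rz":0,"gripper":-1},
    {"tx":0,"ty":-0.8,"tz":0,"rx":0,"ry":0,"rz":0,"gripper":-1},
    {"tx":0,"ty":-0.8,"tz":0,"rx":0,"ry":0,"rz":0,"gripper":-1},
    {"tx":0,"ty":-0.8,"tz":0,"rx":0,"ry":0,"rz":0,"gripper":-1},
    {"tx":0,"ty":-0.8,"tz":0,"rx":0,"ry":0,"rz":0,"gripper":-1},
    {"tx":0,"ty":-0.4,"tz":0,"rx":0,"ry":0,"rz":0,"gripper":-1},
    {"tx":0,"ty":0,"tz":0,"rx":0,"ry":0,"rz":0,"gripper":-1}
  ]
}}

```text
clock: 17.8
eef_pos: [516.6, 24.6, 117.5]
tcp_rot: [3.137, -0.006, 0.109]
contact_force: [-2.8, -15.4, 28.2]
opening: 0.092
```

Request:
{"name": "move_arm", "arguments": {
  "increments": [
    {"tx":0,"ty":0,"tz":-0.2,"rx":0,"ry":0,"rz":0,"gripper":-1},
    {"tx":0,"ty":0,"tz":-0.2,"rx":0,"ry":0,"rz":0,"gripper":-1},
    {"tx":0,"ty":0,"tz":0,"rx":0,"ry":0,"rz":0,"gripper":-1}
  ]
}}

```text
clock: 18.1
eef_pos: [513.6, 26.8, 118.4]
tcp_rot: [3.142, 0.0, 0.107]
contact_force: [1.1, -1.8, 1.1]
opening: 0.098
```

Request:
{"name": "move_arm", "arguments": {
  "increments": [
    {"tx":0,"ty":-0.5,"tz":0,"rx":0,"ry":0,"rz":0,"gripper":-1},
    {"tx":0,"ty":-0.5,"tz":-0.1,"rx":0,"ry":0,"rz":0,"gripper":-1},
    {"tx":0,"ty":-0.4,"tz":-0.1,"rx":0,"ry":0,"rz":0,"gripper":-1},
    {"tx":0,"ty":-0.4,"tz":0,"rx":0,"ry":0,"rz":0,"gripper":-1},
    {"tx":0,"ty":0,"tz":0,"rx":0,"ry":0,"rz":0,"gripper":-1}
  ]
}}

```text
clock: 18.6
eef_pos: [511.4, 45.5, 120.0]
tcp_rot: [-3.141, 0.001, 0.107]
contact_force: [-0.2, -0.4, -2.1]
opening: 0.095
```

Request:
{"name": "move_arm", "arguments": {
  "increments": [
    {"tx":0,"ty":-0.3,"tz":-0.05,"rx":0,"ry":0,"rz":0,"gripper":-1},
    {"tx":0,"ty":-0.3,"tz":0,"rx":0,"ry":0,"rz":0,"gripper":-1},
    {"tx":0,"ty":-0.2,"tz":0,"rx":0,"ry":0,"rz":0,"gripper":-1},
    {"tx":0,"ty":0,"tz":0,"rx":0,"ry":0,"rz":0,"gripper":-1}
  ]
}}

```text
clock: 19.0
eef_pos: [511.0, 53.0, 120.8]
tcp_rot: [-3.142, 0.0, 0.107]
contact_force: [-0.1, -0.2, -3.3]
opening: 0.097
```

Request:
{"name": "move_arm", "arguments": {
  "increments": [
    {"tx":0,"ty":-0.2,"tz":0,"rx":0,"ry":0,"rz":0,"gripper":-1},
    {"tx":0,"ty":-0.2,"tz":0,"rx":0,"ry":0,"rz":0,"gripper":-1},
    {"tx":0,"ty":0,"tz":0,"rx":0,"ry":0,"rz":0,"gripper":-1}
  ]
}}

```text
clock: 19.3
eef_pos: [510.8, 54.8, 120.9]
tcp_rot: [3.138, -0.0, 0.108]
contact_force: [0.4, -13.3, -0.9]
opening: 0.098
```

Request:
{"name": "move_arm", "arguments": {
  "increments": [
    {"tx":0,"ty":0,"tz":0.2,"rx":0,"ry":0,"rz":0,"gripper":-1},
    {"tx":0,"ty":0,"tz":0.2,"rx":0,"ry":0,"rz":0,"gripper":-1},
    {"tx":0,"ty":0,"tz":0,"rx":0,"ry":0,"rz":0,"gripper":-1}
  ]
}}

```text
clock: 19.6
eef_pos: [510.8, 54.7, 118.3]
tcp_rot: [3.138, -0.0, 0.108]
contact_force: [-5.7, -15.8, 18.0]
opening: 0.097
```

Request:
{"name": "move_arm", "arguments": {
  "increments": [
    {"tx":0,"ty":0,"tz":0,"rx":0,"ry":0,"rz":0,"gripper":-0.4},
    {"tx":0,"ty":0,"tz":0,"rx":0,"ry":0,"rz":0,"gripper":-0.3},
    {"tx":0,"ty":0,"tz":0,"rx":0,"ry":0,"rz":0,"gripper":-0.3},
    {"tx":0,"ty":0,"tz":-2,"rx":0,"ry":0,"rz":0,"gripper":-0.3},
    {"tx":0,"ty":0,"tz":-4,"rx":0,"ry":0,"rz":0,"gripper":-0.3},
    {"tx":0,"ty":0,"tz":-4,"rx":0,"ry":0,"rz":0,"gripper":-0.3},
    {"tx":0,"ty":0,"tz":-4,"rx":0,"ry":0,"rz":0,"gripper":-0.3},
    {"tx":0,"ty":0,"tz":0,"rx":0,"ry":0,"rz":0,"gripper":-0.3}
  ]
}}

```text
clock: 20.4
eef_pos: [513.6, 57.3, 262.2]
tcp_rot: [-3.141, -0.009, 0.107]
contact_force: [-1.0, -0.1, -0.3]
opening: 0.352
```

```bash
python3 - <<'E'
from h import *
# next: above the hasp, jaws across it, gripping 90 mm out from the hinge
u=np.array([-.1065,.9943]);v=np.array([-.9943,-.1065]);o=np.array([499.4,151.5])
h=o+107*u-0.8*v; print('hinge',h); th=3.14-0.146+0.0
p=h+85*u; print('grip pt',p); rows([p[0],p[1],220],96.1,12)
E
```

```text
hinge [488.79994 257.9753 ]
grip pt [479.74744 342.4908 ]
[-0.03, -2.39, 0.35] -7.5
[0.29, -2.38, 0.35] -7.5
[0.59, -2.32, 0.35] -7.5
[0.89, -2.22, 0.35] -7.5
[1.17, -2.09, 0.35] -7.5
[1.43, -1.92, 0.35] -7.5
[1.67, -1.71, 0.35] -7.5
[1.88, -1.48, 0.35] -7.5
[2.06, -1.22, 0.35] -7.5
[2.2, -0.94, 0.35] -7.5
[2.3, -0.65, 0.35] -7.5
[2.37, -0.34, 0.35] -7.5
```

Request:
{"name": "move_arm", "arguments": {
  "increments": [
    {"tx":0,"ty":-2.4,"tz":0.3,"rx":0,"ry":0,"rz":-7.5,"gripper":0.3},
    {"tx":0.3,"ty":-2.4,"tz":0.3,"rx":0,"ry":0,"rz":-7.5,"gripper":0.3},
    {"tx":0.6,"ty":-2.3,"tz":0.3,"rx":0,"ry":0,"rz":-7.5,"gripper":0.3},
    {"tx":0.9,"ty":-2.2,"tz":0.3,"rx":0,"ry":0,"rz":-7.5,"gripper":0.3},
    {"tx":1.2,"ty":-2.1,"tz":0.3,"rx":0,"ry":0,"rz":-7.5,"gripper":0.3},
    {"tx":1.4,"ty":-1.9,"tz":0.4,"rx":0,"ry":0,"rz":-7.5,"gripper":0.3},
    {"tx":1.7,"ty":-1.7,"tz":0.4,"rx":0,"ry":0,"rz":-7.5,"gripper":0.3},
    {"tx":1.9,"ty":-1.5,"tz":0.4,"rx":0,"ry":0,"rz":-7.5,"gripper":0.3},
    {"tx":2.1,"ty":-1.2,"tz":0.4,"rx":0,"ry":0,"rz":-7.5,"gripper":0.3},
    {"tx":2.2,"ty":-0.9,"tz":0.4,"rx":0,"ry":0,"rz":-7.5,"gripper":0.3},
    {"tx":2.3,"ty":-0.7,"tz":0.4,"rx":0,"ry":0,"rz":-7.5,"gripper":0.3},
    {"tx":2.4,"ty":-0.3,"tz":0.3,"rx":0,"ry":0,"rz":-7.5,"gripper":0.3}
  ]
}}

```text
clock: 21.6
eef_pos: [477.4, 343.8, 213.6]
tcp_rot: [-3.14, 0.0, 1.683]
contact_force: [0.9, 0.6, 0.2]
opening: 0.65
```

Request:
{"name": "move_arm", "arguments": {
  "increments": [
    {"tx":0,"ty":0,"tz":0,"rx":0,"ry":0,"rz":0,"gripper":0.3},
    {"tx":0,"ty":0,"tz":0,"rx":0,"ry":0,"rz":0,"gripper":0.3}
  ]
}}

```text
clock: 21.8
eef_pos: [477.6, 342.9, 214.0]
tcp_rot: [-3.14, 0.001, 1.677]
contact_force: [0.8, -0.5, -0.7]
opening: 0.65
```

```bash
cat > box.py <<'E'
from h import *
import sys
np.set_printoptions(precision=1,suppress=True)
u=np.array([-.1065,.9943]);v=np.array([-.9943,-.1065]);o=np.array([499.4,151.5])
def measure(name):
    s,im,d=grab('wrist',name+'.png'); print(s['eef_pos'],np.degrees(s['tcp_rot']),s['clock'])
    rc=np.argwhere(d>0); w=toworld('wrist',s,rc,depth=d[rc[:,0],rc[:,1]])
    a=(w[:,:2]-o)@u;b=(w[:,:2]-o)@v;z=w[:,2]
    print('tcp a,b',(s['eef_pos'][:2]-o)@u,(s['eef_pos'][:2]-o)@v)
    t=(z>122)&(z<132)&(abs(b)<8)&(a>20)&(a<75)
    if t.sum()>10: print('staple a',np.percentile(a[t],[2,98]),'b',np.percentile(b[t],[2,98]),'z',np.percentile(z[t],95))
    t=(abs(z-110)<3)&(abs(b)<42)&(a<90)&(a>-120)
    if t.sum()>10: print('plate a',np.percentile(a[t],[.5,99.5]),'z by a',[(q,round(float(np.median(z[t&(abs(a-q)<8)])),1)) for q in range(-80,90,20) if (t&(abs(a-q)<8)).sum()>20])
    t=(z>120)&(z<140)&(abs(b)<28)&(a<-80)&(a>-125)
    if t.sum()>10: print('bar a',np.percentile(a[t],[2,98]),'z',np.percentile(z[t],[50,90]))
    for a0 in range(105,230,15):
        t=(abs(a-a0)<4)&(abs(b)<26)&(z>60)&(z<130)
        if t.sum()>30: print('hasp',a0,np.median(z[t]),np.percentile(b[t],[1,99]))
if __name__=='__main__': measure(sys.argv[1])
E
python3 box.py w9
```

```text
[477.6 342.9 214. ] [-179.9    0.    96.1] 21.8
tcp a,b 192.60062465191712 1.2560303693412784
staple a [55.7 59.9] b [-2.1  2.6] z 126.25681081832738
plate a [45.7 89.8] z by a [(40, 110.9), (60, 110.7), (80, 110.6)]
hasp 105 107.4827912911775 [-25.9  25.8]
hasp 120 116.10490559574299 [-18.1  17.1]
hasp 135 113.90821218071054 [-18.   16.9]
hasp 150 111.80661360405276 [-18.6  16.8]
hasp 165 109.52613093894811 [-18.4  16.7]
hasp 180 107.20441822352456 [-18.3  17. ]
hasp 195 105.1062519322544 [-18.2  17.1]
hasp 210 103.07856262057985 [-18.  17.]
```

View pics/w9.png

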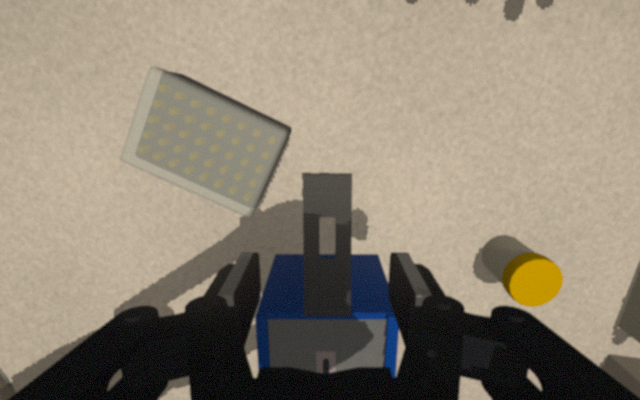

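Looking down, the hasp runs from (315,327) up to its tip at (174,327), with the fingers either side. The tips box is clear at left. The staple's far edge is at a=59.9 against 59.5 nominal, so the lid is home.

Request:
{"name": "move_arm", "arguments": {
  "increments": [
    {"tx":0,"ty":0.2,"tz":3,"rx":0,"ry":0,"rz":0,"gripper":0.3},
    {"tx":0,"ty":0,"tz":3,"rx":0,"ry":0,"rz":0,"gripper":0.3},
    {"tx":0,"ty":0,"tz":3,"rx":0,"ry":0,"rz":0,"gripper":0.3},
    {"tx":0,"ty":0,"tz":3,"rx":0,"ry":0,"rz":0,"gripper":0.3},
    {"tx":0,"ty":0,"tz":0,"rx":0,"ry":0,"rz":0,"gripper":0.3},
    {"tx":0,"ty":0,"tz":0,"rx":0,"ry":0,"rz":0,"gripper":-1},
    {"tx":0,"ty":0,"tz":0,"rx":0,"ry":0,"rz":0,"gripper":-1},
    {"tx":0,"ty":0,"tz":0,"rx":0,"ry":0,"rz":0,"gripper":-1},
    {"tx":0,"ty":0,"tz":0,"rx":0,"ry":0,"rz":0,"gripper":-1},
    {"tx":0,"ty":0,"tz":0,"rx":0,"ry":0,"rz":0,"gripper":-1}
  ],
  "squeeze": 20
}}

```text
clock: 22.85
eef_pos: [479.8, 342.7, 96.0]
tcp_rot: [-3.141, 0.0, 1.677]
contact_force: [-4.3, -2.6, 1.0]
opening: 0.412
```

```bash
python3 - <<'E'
import numpy as np
# arc of grip point, r=85.5, from th=3.28 down, tool stays vertical: tx along u, tz down
th=np.r_[3.285-0.28*np.arange(0,10.6)]
x=-85.5*np.cos(th); z=85.5*np.sin(th)
for t,a,b in zip(th[1:],np.diff(x)/10,-np.diff(z)/10): print(round(t,2),round(a,2),round(b,2))
E
```

```text
3.0 0.01 -2.39
2.72 -0.65 -2.3
2.45 -1.26 -2.03
2.16 -1.77 -1.6
1.88 -2.14 -1.05
1.6 -2.35 -0.41
1.32 -2.37 0.25
1.04 -2.21 0.9
0.76 -1.88 1.47
0.48 -1.4 1.94
```

Request:
{"name": "move_arm", "arguments": {
  "increments": [
    {"tx":0.05,"ty":0,"tz":-1.2,"rx":0,"ry":0,"rz":0,"gripper":-1},
    {"tx":-0.05,"ty":0,"tz":-1.2,"rx":0,"ry":0,"rz":0,"gripper":-1},
    {"tx":-0.25,"ty":0,"tz":-1.15,"rx":0,"ry":0,"rz":0,"gripper":-1},
    {"tx":-0.4,"ty":0,"tz":-1.15,"rx":0,"ry":0,"rz":0,"gripper":-1},
    {"tx":-0.55,"ty":0,"tz":-1.05,"rx":0,"ry":0,"rz":0,"gripper":-1},
    {"tx":-0.7,"ty":0,"tz":-1.0,"rx":0,"ry":0,"rz":0,"gripper":-1},
    {"tx":-0.8,"ty":0,"tz":-0.85,"rx":0,"ry":0,"rz":0,"gripper":-1},
    {"tx":-0.95,"ty":0,"tz":-0.75,"rx":0,"ry":0,"rz":0,"gripper":-1},
    {"tx":-1.05,"ty":0,"tz":-0.6,"rx":0,"ry":0,"rz":0,"gripper":-1},
    {"tx":-1.1,"ty":0,"tz":-0.45,"rx":0,"ry":0,"rz":0,"gripper":-1},
    {"tx":0,"ty":0,"tz":0,"rx":0,"ry":0,"rz":0,"gripper":-1}
  ]
}}

```text
clock: 23.95
eef_pos: [486.1, 284.8, 190.8]
tcp_rot: [3.141, -0.001, 1.676]
contact_force: [-8.0, 0.7, 2.5]
opening: 0.407
```

```bash
python3 - <<'E'
from box import *
s=r.sense(); print((s['eef_pos'][:2]-o)@u-107, s['eef_pos'][2], s['opening'], s['contact_force'])
E
```

```text
26.95543758192852 190.8462931915616 0.40683778311652075 [-8.   0.7  2.5]
```

Request:
{"name": "move_arm", "arguments": {
  "increments": [
    {"tx":-1.15,"ty":-0.1,"tz":-0.25,"rx":0,"ry":0,"rz":0,"gripper":-1},
    {"tx":-1.2,"ty":0,"tz":-0.15,"rx":0,"ry":0,"rz":0,"gripper":-1},
    {"tx":-1.2,"ty":0,"tz":0.05,"rx":0,"ry":0,"rz":0,"gripper":-1},
    {"tx":-1.15,"ty":0,"tz":0.2,"rx":0,"ry":0,"rz":0,"gripper":-1},
    {"tx":-1.15,"ty":0,"tz":0.4,"rx":0,"ry":0,"rz":0,"gripper":-1},
    {"tx":-1.05,"ty":0,"tz":0.5,"rx":0,"ry":0,"rz":0,"gripper":-1},
    {"tx":-1.0,"ty":0,"tz":0.65,"rx":0,"ry":0,"rz":0,"gripper":-1},
    {"tx":-0.9,"ty":0,"tz":0.8,"rx":0,"ry":0,"rz":0,"gripper":-1},
    {"tx":-0.75,"ty":0,"tz":0.9,"rx":0,"ry":0,"rz":0,"gripper":-1},
    {"tx":-0.65,"ty":0,"tz":1.0,"rx":0,"ry":0,"rz":0,"gripper":-1},
    {"tx":0,"ty":0,"tz":0,"rx":0,"ry":0,"rz":0,"gripper":-1}
  ]
}}

```text
clock: 25.05
eef_pos: [495.2, 182.8, 145.9]
tcp_rot: [-3.139, 0.001, 1.677]
contact_force: [0.2, -0.3, 0.5]
opening: 0.005
```

```bash
python3 - <<'E'
from box import *
s=r.sense(); print((s['eef_pos'][:2]-o)@u-107, s['eef_pos'][2], s['opening'], s['contact_force'])
E
```

```text
-75.47121064833443 145.93416781422624 0.004831300449657384 [ 0.2 -0.3  0.5]
```

The hasp slipped out of the grip partway. I'll look at where it stands.

```bash
python3 - <<'E'
from box import *
s,im,d=grab('scene','s1.png'); cv2.imwrite('pics/s1c.png',cv2.resize(im[130:260,270:490,::-1],None,fx=3,fy=3))
s2,im2,d2=grab('wrist','w10.png')
for n,D,S in(('scene',d,s),('wrist',d2,s2)):
    rc=np.argwhere(D>0); w=toworld(n,S,rc,depth=D[rc[:,0],rc[:,1]])
    a=(w[:,:2]-o)@u-107;b=(w[:,:2]-o)@v;z=w[:,2]
    t=(abs(b)<17)&(z>122)&(z<235)&(a>-100)&(a<60)
    for z0 in range(120,235,10):
        k=t&(z>=z0)&(z<z0+10)
        if k.any(): print(n,z0,np.percentile(a[k],[5,50,95]),k.sum())
E
```

```text
scene 120 [-66.4 -52.3  -0.9] 17
scene 130 [-1.9 -1.6 -1.4] 9
scene 140 [-82. -67.  -1.] 16
scene 150 [-87.  -73.2   0.1] 40
scene 160 [-85.2 -74.3  -0.8] 28
scene 170 [-86.  -72.3   0.8] 38
scene 180 [-87.   -1.4   0.9] 12
scene 190 [-89.5  -0.9  -0.2] 18
scene 200 [-88.   -0.3   0.7] 13
scene 210 [-92.3  -0.5   6.5] 18
scene 220 [-92.9   3.4  10.9] 42
scene 230 [-90.1 -76.4 -62.7] 2
wrist 120 [-66.5 -55.5  -2.3] 471
wrist 130 [-2.2 -2.2 -2.1] 81
wrist 140 [-2.  -2.  -1.9] 87
wrist 150 [-69.  -64.7  -0.3] 820
wrist 160 [-69.2 -65.2  -1.6] 889
wrist 170 [-69.2 -65.   -1.3] 1006
wrist 180 [-84.1 -65.3  -1.2] 1327
wrist 190 [-83.2 -63.9  -1. ] 2779
wrist 200 [-66.9 -63.7  -0.8] 1674
wrist 210 [-66.6 -58.8  -0.6] 3172
wrist 220 [-64.7   3.3  10.5] 19398
wrist 230 [-63.9 -58.9 -58.1] 2396
```

View pics/s1c.png

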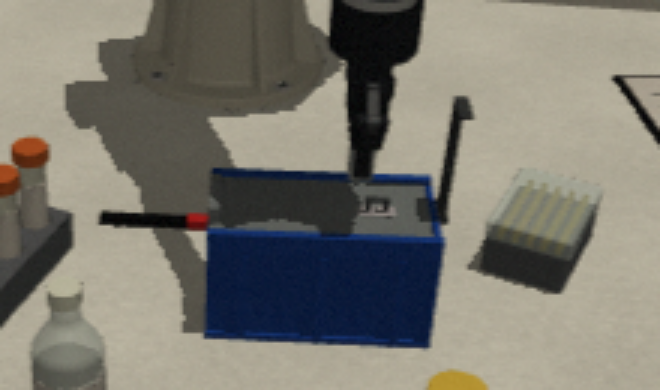

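The crop shows the hasp standing upright at about (140,455), its lip outward, and the closed fingers over the lid at (165,360). I'll go over to the outer side and push it shut with the closed fingers.

Request:
{"name": "move_arm", "arguments": {
  "increments": [
    {"tx":0,"ty":0.1,"tz":-3,"rx":0,"ry":0,"rz":0,"gripper":-1},
    {"tx":0,"ty":0,"tz":-4.5,"rx":0,"ry":0,"rz":0,"gripper":-1},
    {"tx":0,"ty":0,"tz":-4.5,"rx":0,"ry":0,"rz":0,"gripper":-1},
    {"tx":2,"ty":0,"tz":-0.5,"rx":0,"ry":0,"rz":0,"gripper":-1},
    {"tx":3,"ty":0,"tz":0,"rx":0,"ry":0,"rz":0,"gripper":-1},
    {"tx":3,"ty":0,"tz":0,"rx":0,"ry":0,"rz":0,"gripper":-1},
    {"tx":3,"ty":0,"tz":0,"rx":0,"ry":0,"rz":0,"gripper":-1},
    {"tx":0.5,"ty":0,"tz":0,"rx":0,"ry":0,"rz":0,"gripper":-1},
    {"tx":0,"ty":0,"tz":2,"rx":0,"ry":0,"rz":0,"gripper":-1},
    {"tx":0,"ty":0,"tz":3,"rx":0,"ry":0,"rz":0,"gripper":-1},
    {"tx":0,"ty":0,"tz":2,"rx":0,"ry":0,"rz":0,"gripper":-1},
    {"tx":0,"ty":0,"tz":0,"rx":0,"ry":0,"rz":0,"gripper":-1}
  ]
}}

```text
clock: 26.35
eef_pos: [483.4, 297.1, 200.4]
tcp_rot: [-3.137, 0.002, 1.678]
contact_force: [-1.3, 0.7, -0.1]
opening: 0.0
```

```bash
python3 - <<'E'
from box import *
s=r.sense(); print((s['eef_pos'][:2]-o)@u-107,(s['eef_pos'][:2]-o)@v, s['eef_pos'][2], s['opening'], s['contact_force'])
E
```

```text
39.50536997606244 0.40074173006294517 200.36567372971675 0.00014463342809009077 [-1.3  0.7 -0.1]
```

Request:
{"name": "move_arm", "arguments": {
  "increments": [
    {"tx":-1.3,"ty":0,"tz":0,"rx":0,"ry":0,"rz":0,"gripper":-1},
    {"tx":-1.3,"ty":0,"tz":0,"rx":0,"ry":0,"rz":0,"gripper":-1},
    {"tx":-1.3,"ty":0,"tz":0.1,"rx":0,"ry":0,"rz":0,"gripper":-1},
    {"tx":-1.3,"ty":0,"tz":0.2,"rx":0,"ry":0,"rz":0,"gripper":-1},
    {"tx":-1.2,"ty":0,"tz":0.4,"rx":0,"ry":0,"rz":0,"gripper":-1},
    {"tx":-1.1,"ty":0,"tz":0.6,"rx":0,"ry":0,"rz":0,"gripper":-1},
    {"tx":-1.3,"ty":0,"tz":1.0,"rx":0,"ry":0,"rz":0,"gripper":-1},
    {"tx":-1.1,"ty":0,"tz":1.3,"rx":0,"ry":0,"rz":0,"gripper":-1},
    {"tx":-0.8,"ty":0,"tz":1.5,"rx":0,"ry":0,"rz":0,"gripper":-1},
    {"tx":0,"ty":0,"tz":0,"rx":0,"ry":0,"rz":0,"gripper":-1}
  ]
}}

```text
clock: 27.35
eef_pos: [494.7, 190.0, 149.1]
tcp_rot: [-3.137, 0.001, 1.677]
contact_force: [-1.1, 0.5, 0.3]
opening: -0.0
```

```bash
python3 - <<'E'
from box import *
s=r.sense(); print((s['eef_pos'][:2]-o)@u-107,(s['eef_pos'][:2]-o)@v, s['eef_pos'][2], s['opening'], s['contact_force'])
s,im,d=grab('scene','s2.png')
rc=np.argwhere(d>0); w=toworld('scene',s,rc,depth=d[rc[:,0],rc[:,1]])
a=(w[:,:2]-o)@u-107;b=(w[:,:2]-o)@v;z=w[:,2]
for a0 in range(-120,20,10):
    k=(abs(b)<19)&(z>114)&(z<240)&(abs(a-a0)<5)
    if k.sum()>2: print(a0,np.percentile(z[k],[5,25,50,75,95]),k.sum())
E
```

```text
-68.18128451402737 0.5694519492704199 149.064568163592 -0.00024223898958191688 [-1.1  0.5  0.3]
-100 [155.3 156.4 157.  161.7 162.6] 15
-90 [150.3 151.6 154.  164.2 227.4] 31
-80 [146.2 150.7 170.  212.8 235.9] 80
-70 [120.9 145.7 159.6 172.5 183.1] 58
-60 [125.3 140.3 159.7 173.9 224. ] 50
-50 [116.4 133.1 135.7 137.9 233.9] 31
-40 [129.7 131.4 132.6 133.8 135.7] 26
-30 [126.7 127.5 128.1 128.9 130.2] 24
-20 [121.7 123.2 124.7 125.8 127. ] 26
-10 [117.5 119.4 120.8 121.6 122.7] 24
0 [116.9 118.2 119.  119.6 120.4] 22
```

Request:
{"name": "move_arm", "arguments": {
  "increments": [
    {"tx":0,"ty":0,"tz":-1.0,"rx":0,"ry":0,"rz":0,"gripper":-1},
    {"tx":-1.4,"ty":0.1,"tz":0,"rx":0,"ry":0,"rz":0,"gripper":-1},
    {"tx":0,"ty":0,"tz":1.0,"rx":0,"ry":0,"rz":0,"gripper":-1},
    {"tx":0,"ty":0,"tz":1.0,"rx":0,"ry":0,"rz":0,"gripper":-1},
    {"tx":0,"ty":0,"tz":1.0,"rx":0,"ry":0,"rz":0,"gripper":-1},
    {"tx":0,"ty":0,"tz":0.6,"rx":0,"ry":0,"rz":0,"gripper":-1},
    {"tx":0,"ty":0,"tz":0.4,"rx":0,"ry":0,"rz":0,"gripper":-1},
    {"tx":0,"ty":0,"tz":0,"rx":0,"ry":0,"rz":0,"gripper":-1}
  ]
}}

```text
clock: 28.2
eef_pos: [498.3, 178.1, 120.9]
tcp_rot: [-3.14, 0.0, 1.678]
contact_force: [-0.4, 0.9, -0.4]
opening: 0.004
```

Request:
{"name": "move_arm", "arguments": {
  "increments": [
    {"tx":0,"ty":0,"tz":0.2,"rx":0,"ry":0,"rz":0,"gripper":-1},
    {"tx":0,"ty":0,"tz":0.2,"rx":0,"ry":0,"rz":0,"gripper":-1},
    {"tx":0,"ty":0,"tz":0.2,"rx":0,"ry":0,"rz":0,"gripper":-1},
    {"tx":0,"ty":0,"tz":0,"rx":0,"ry":0,"rz":0,"gripper":-1}
  ]
}}

```text
clock: 28.6
eef_pos: [499.1, 178.2, 116.5]
tcp_rot: [3.141, -0.0, 1.677]
contact_force: [-0.9, -1.9, 6.6]
opening: 0.004
```

Request:
{"name": "move_arm", "arguments": {
  "increments": [
    {"tx":0,"ty":0,"tz":0.2,"rx":0,"ry":0,"rz":0,"gripper":-1},
    {"tx":0,"ty":0,"tz":0,"rx":0,"ry":0,"rz":0,"gripper":-1}
  ]
}}

```text
clock: 28.8
eef_pos: [499.3, 178.3, 116.0]
tcp_rot: [3.141, -0.0, 1.678]
contact_force: [-7.8, -2.8, 25.9]
opening: -0.001
```

Request:
{"name": "move_arm", "arguments": {
  "increments": [
    {"tx":0,"ty":0,"tz":-1,"rx":0,"ry":0,"rz":0,"gripper":-1},
    {"tx":0,"ty":0,"tz":-3,"rx":0,"ry":0,"rz":0,"gripper":-1},
    {"tx":0,"ty":0,"tz":-4,"rx":0,"ry":0,"rz":0,"gripper":-1},
    {"tx":0,"ty":0,"tz":-4,"rx":0,"ry":0,"rz":0,"gripper":-1},
    {"tx":0,"ty":0,"tz":-4,"rx":0,"ry":0,"rz":0,"gripper":-1},
    {"tx":0,"ty":0,"tz":-4,"rx":0,"ry":0,"rz":0,"gripper":-1},
    {"tx":0,"ty":0,"tz":0,"rx":0,"ry":0,"rz":0,"gripper":-1},
    {"tx":0,"ty":0,"tz":0,"rx":0,"ry":0,"rz":0,"gripper":-1}
  ]
}}

```text
clock: 29.6
eef_pos: [499.2, 178.2, 314.7]
tcp_rot: [3.139, -0.001, 1.677]
contact_force: [0.6, -0.5, -1.8]
opening: 0.002
```

```bash
python3 - <<'E'
from box import *
s,im,d=grab('wrist','w11.png')
s2,im2,d2=grab('scene','s3.png')
rc=np.argwhere(d>0); w=toworld('wrist',s,rc,depth=d[rc[:,0],rc[:,1]])
a=(w[:,:2]-o)@u;b=(w[:,:2]-o)@v;z=w[:,2]
for a0 in range(-110,111,10):
    k=(abs(b)<17)&(abs(b)>8)&(z<135)&(z>60)&(abs(a-a0)<4); k2=(abs(b)>22)&(abs(b)<42)&(z<135)&(z>60)&(abs(a-a0)<4)
    print(a0,'hasp z',np.median(z[k]) if k.sum()>5 else None,'lid z',np.median(z[k2]) if k2.sum()>5 else None)
k=(z>121)&(z<132)&(abs(b)<8)&(a>25)&(a<75); print('staple',k.sum(),np.percentile(a[k],[2,98]),np.percentile(b[k],[2,98]),z[k].max())
k=(z>120)&(z<132)&(abs(b)<30)&(a<-80)&(a>-125)
if k.sum()>5: print('bar',np.percentile(a[k],[2,98]),np.median(z[k]))
print(s['contact_force'],s['clock'])
c=cv2.resize(im2[150:260,290:470,::-1],None,fx=3,fy=3); h=cv2.resize(im[:,:,::-1],None,fx=.84,fy=.84); c=cv2.copyMakeBorder(c,0,max(0,h.shape[0]-c.shape[0]),0,0,0)
cv2.imwrite('pics/f.png',np.vstack([h,cv2.resize(c[:330,:],(538,330))])[:600])if 0 else cv2.imwrite('pics/f.png',np.vstack([cv2.resize(im[60:400,160:480,::-1],(540,270))*1,cv2.resize(im2[150:260,290:470,::-1],(540,330))]))
E
```

```text
-110 hasp z None lid z None
-100 hasp z None lid z 110.73864758303955
-90 hasp z None lid z 110.64305442032634
-80 hasp z None lid z 110.71280178627165
-70 hasp z None lid z 110.6898729900214
-60 hasp z 110.43831595742762 lid z 110.60760763295275
-50 hasp z 110.38294552188478 lid z 110.40293706276455
-40 hasp z 110.44723083011417 lid z 110.4181984086519
-30 hasp z 110.47674842199234 lid z 110.42242083779325
-20 hasp z 110.5852432289683 lid z 110.42250244775173
-10 hasp z 110.34176431028777 lid z 110.4473522017563
0 hasp z 124.71558398450344 lid z 110.39724234167184
10 hasp z 116.92768961649864 lid z 110.37473361625831
20 hasp z 116.90961898874878 lid z 110.46416448967491
30 hasp z 116.88758288647514 lid z 110.28038186693817
40 hasp z 116.95949226160826 lid z 110.40300520898151
50 hasp z 116.87841883498078 lid z 110.24739839067314
60 hasp z 116.90982273479082 lid z 110.28118001082305
70 hasp z 116.78446000204451 lid z 110.39790808876228
80 hasp z 116.82651916631727 lid z 110.33635523090845
90 hasp z 116.83327783746137 lid z 110.28755697010615
100 hasp z 116.95716137745029 lid z 112.25680712993454
110 hasp z 118.94884808996562 lid z None
staple 106 [39.3 58.6] [-1.7  2. ] 127.41543738714375
[ 0.6 -0.5 -1.8] 29.6
```

View pics/f.png

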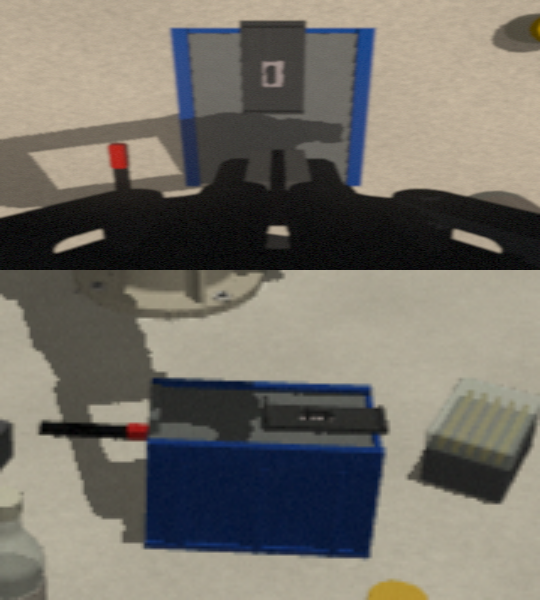

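```bash
python3 -c "
from rig import r
print(r.sense()['contact_force']); print(r.sign_off())"
```

```text
[ 0.00762512 -0.02067865 -0.20252936]
the job is handed in; nothing more can be done
None
```

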